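# Lock the sprung-out filter cap

## Robot

A 6-joint arm with a two-finger parallel gripper is mounted at the origin on a cart in front of the work surface, level with it; the furniture and walls round the work are solid. World frame = base frame: x ahead of the robot, y to its left, z up, the work surface at z = 0. Lengths are in m, angles in rad, forces in N, time in s.
With the tool pointing down it reaches from about 0.25 to 0.725 m from the base axis. Payload 4 kg.
Tool frame: the origin (TCP) lies midway between the tips of the shut fingers; the grasp point (between the pads) lies 19 mm behind it (bot.grip_point_offset is the distance from the TCP to the grasp point, in m); z points along the fingers, y is the line along which they close (so a half turn about z gives the same grasp; the last joint's range is limited). The gripper opens to 85 mm and grips with 20 to 120 N. Pads are 22 mm wide; open, the fingers measure 114 mm over their backs; the gripper's body (76 mm by 85 mm) begins 54 mm behind the grasp point. The pads swing forward as they close: fully open they stand 13 mm farther back than shut.
Start: joints at [-1.239, 0.241, 0.005, 1.335, 0, 1.571], TCP at [0.163, -0.473, 0.231] pointing down, gripper open.
Joint ranges: [-2.72, 2.72], [-1.05, 1.87], [-1.09, 1.28], [-1.99, 2.15], [-1.42, 1.44], [-3.14, 3.14]. Speed limits (rad/s): [2.79, 2.79, 3.14, 3.14, 3.14, 3.14].

## Interface

Orientations are given as a unit quaternion [x, y, z, w].
In Python, from workcell import bot gives the robot as it stands.
- The arm moves only by the tool step_arm, never from a script. Its argument "targets" is text: rows parted by semicolons, each of 7 numbers parted by spaces: the opening, from -1 (shut) to 1 (fully open), so that 0 is half open, then the shift along the world's x, y, z normalised to -1 to 1, where 1 is 0.5 m, then the turn, a rotation vector about the world's x, y, z normalised to -1 to 1, where 1 is pi/4 rad. In form: gripper x y z wx wy wz; .... A call has 1 to 10 rows; each row is the pose to reach, as a shift and turn from the pose commanded when the call began; what a row does not reach only later rows make up. A row lasts 1/12 s, in which the tool goes at most 41.7 mm and 7.16 degrees, less where a joint would pass 70% of its speed; a pose out of reach is approached as far as the arm can. A call with a number of a shift or a turn outside -1 to 1 is refused whole. A call with a gripper value outside its range is refused whole. The fingers move at their own pace and stop on an object; the grip force is fixed at half the most. Time passes only in rows, so rows that repeat a pose let the fingers close. It gives the time, the measured TCP pose, the force, the opening and the grip force at its end, in the units of the state.
- bot.get_obs(): the state, without advancing time (a new reading comes with each control period).
- bot.camera(name): name is "scene" or "top" or "wrist"; returns the picture (400x640x3 uint8, red, green, blue); there is no depth.
- bot.camera_info(name): a dict with "vertical_fov" (degrees; the focal length in pixels is half the picture's height over the tangent of half this angle, whatever the lens; pixels are square), "cx", "cy" (the principal point, pixels), "pose" (4x4, takes a point from camera to world coordinates). Camera axes: x right, y up, looking along -z (the intrinsics and any distortion apply to the point x, -y, -z); pixel columns grow to the right and rows downward; lengths in m; the calibration is good to about 2 mm. The wrist camera is an equidistant fisheye: a pixel r from the principal point sees the ray r / f radians off the axis. A picture is of the moment at which its call begins: read the wrist's pose just before it. camera_info takes no time and is no camera call; for the wrist camera it gives the pose at the moment of the call.
- bot.job_done(): hands the job in; it is judged then, once.
The state is a dict: "clock": time; "joint_pos": joint angles; "joint_vel": joint speeds; "tau": joint torques, N m; "eef_pos": TCP position; "tool_rot": TCP orientation; "ft_force": force on the tool from outside, world axes, zero at the start; "ft_torque": the same for the moment, N m; "grip_width": finger opening in m; "grasp_force": force on a finger pad.
Only numpy, scipy, OpenCV 4.12 (cv2) and the standard library are available. Lean on these libraries where they do the work, as an engineer would, in place of code of your own. Each camera call takes 0.05 s, during which the arm holds its last target. There are 200 camera calls.

## Task

Two small compressed-air filter pots stand on the desk; one cap is already locked, the other has sprung out and stands proud of its pot. Push the proud cap straight down against its spring, turn it clockwise (seen from above) about a quarter turn to its stop, and let go so that it stays locked down on its gasket like its neighbour. Do not disturb the cap that is already locked.

Things in the scene. Friction and masses are not known exactly. Their poses are not given: they have to be found in the camera images.
- sprung_cap_bar (a point): Sprung-out cap: a grey disc (61 mm across, 8 mm thick) with an upright grip bar on it, 50 mm long (x axis), 14 mm wide (y axis), 31 mm high. This point is on the cap's axis inside the bar, 18 mm over the disc's top, 13 mm under the bar's top; z up. Pinch the bar across its width. It is about 89 mm over the desk when sprung out, 80 mm when locked, disc on the pot's rubber gasket.
- sprung_cap_push (a joint): How far that cap is pushed in, m: 0 sprung out, 0.009 locked, 0.014 bottom stop. Spring 3.5 N up at 0, 8.5 N at the bottom. Its pins pass under the slot's ledge, so that it turns freely, when held in by 0.012 or more. Let go at the end of the turn, it rises to 0.009 into the notch and stays.
- sprung_cap_turn (a joint): Turn of that cap, rad: 0 to 0.08 at the start, grows clockwise seen from above, stop at 1.45; the locking notch takes the pins from 1.2 on. Turns easily (about 0.02 N m) once pushed in.
- locked_cap_bar_end (a point): End of the grip bar of the other, locked cap, 25 mm from that cap's axis (x points outwards along the bar, z up), about 80 mm over the desk: leave alone. Both caps and pots are alike: the pot is an aluminium tube 57 mm across and 50 mm high on an 80 mm foot fixed to the desk, a brass port either side at 16 mm height; places and headings change.

How it is judged:
By the outcome, as a careful person would: the job done as asked, in the order asked, and still so for the second after the job is handed in, with the robot touching nothing.
It also fails if it takes over 32 s, if anything falls off the work surface, if the arm or the gripper's body presses on something with over 40 N, if the wrist force passes 120 N, or if a joint passes its speed limit or range.

## Working session

There is one attempt and no reset: what is moved stays moved. The work goes in short steps, Python scripts to look and compute and a tool call to move; the robot and the scene stay as the last step left them, time stands still between calls to the robot, and variables do not carry over. Pictures are saved under pics/ and viewed, at most 10 in all, crops included, and the job is handed in when it is done.

Besides the shell and the picture viewer there is one more tool, called after ">>>" by a JSON object that holds its "op" and its "data", one argument or row to a line. step_arm: Moves the arm, as the interface text tells. Scaled input: -1 to 1 covers 0.5 m each way for a shift and pi/4 rad each way for a turn. Its arguments: {"type":"object","properties":{"targets":{"type":"string"}},"required":["targets"]}

```bash
mkdir -p pics
python3 - <<'E'
from workcell import bot
import cv2,numpy as np
for n in ["scene","top"]:
    im=bot.camera(n); cv2.imwrite(f"pics/{n}0.png",im[:,:,::-1])
    i=bot.camera_info(n); print(n,i["vertical_fov"],i["cx"],i["cy"],np.round(i["pose"],3).tolist(), [k for k in i])
o=bot.get_obs(); print(o["clock"],o["eef_pos"],o["tool_rot"],o["ft_force"],o["grip_width"])
E
```

```text
scene 52.36802967506073 320.33743867990546 200.31856738661415 [[-0.797, 0.46, -0.391, 0.134], [-0.604, -0.617, 0.505, 0.402], [-0.009, 0.638, 0.77, 0.819], [0.0, 0.0, 0.0, 1.0]] ['vertical_fov', 'cx', 'cy', 'pose']
top 45.035682402107575 324.68013888052747 201.4384982752839 [[-0.002, 0.986, -0.165, 0.292], [-0.999, 0.004, 0.032, -0.048], [0.032, 0.165, 0.986, 1.112], [0.0, 0.0, 0.0, 1.0]] ['vertical_fov', 'cx', 'cy', 'pose']
0.1 [ 0.16268573 -0.47219528  0.23049399] [ 9.86268310e-01  1.65148202e-01 -1.67123993e-04 -9.29113653e-04] [0.20824515 0.17822548 0.34922275] 0.08520440396056886
```

View pics/top0.png

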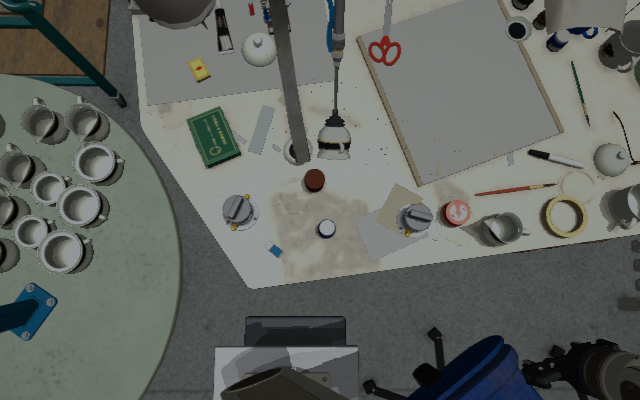

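View pics/scene0.png

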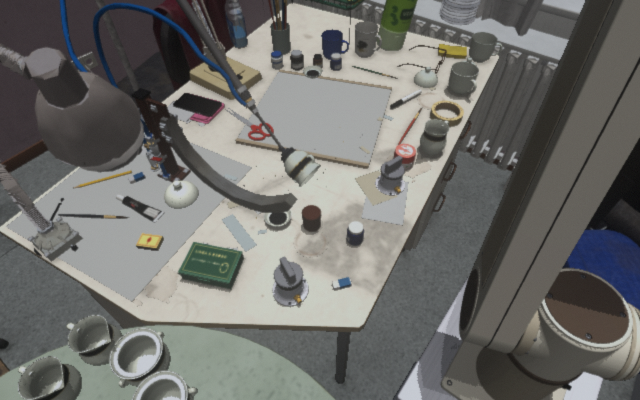

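The top view shows pots at about (238,210) and (416,217). In the scene view they are at (288,280) and (392,173). I'll crop and enlarge both to see which cap is proud.

Run:
```python
import cv2,numpy as np
t=cv2.imread("pics/top0.png");s=cv2.imread("pics/scene0.png")
c=lambda im,x,y:cv2.resize(im[y-25:y+25,x-33:x+33],(396,300),interpolation=cv2.INTER_CUBIC)
cv2.imwrite("pics/crops.png",np.vstack([np.hstack([c(t,238,210),c(t,416,217)]),np.hstack([c(s,288,283),c(s,392,176)])]))
```

```text
(no output)
```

View pics/crops.png

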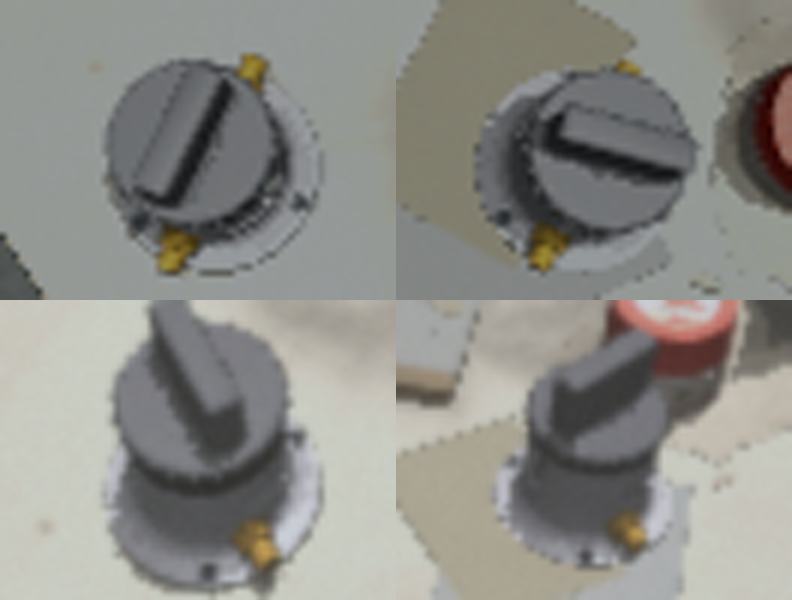

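The first pot's bar runs along its ports. The second pot's bar stands roughly across its ports. I'll triangulate the disc centres to get heights.

```bash
cat > h.py <<'E'
import numpy as np
from workcell import bot
def ray(n,u,v,info=None):
    i=info or bot.camera_info(n); f=200/np.tan(np.radians(i["vertical_fov"])/2)
    x,y=(u-i["cx"])/f,(v-i["cy"])/f
    if n=="wrist":
        r=np.hypot(x,y); s=np.sin(r)/max(r,1e-9); d=np.array([x*s,-y*s,-np.cos(r)])
    else: d=np.array([x,-y,-1.])
    P=np.array(i["pose"]); d=P[:3,:3]@d; return P[:3,3],d/np.linalg.norm(d)
def plane(n,u,v,z,info=None):
    o,d=ray(n,u,v,info); return o+d*(z-o[2])/d[2]
def tri(a,b):
    (o,d),(p,e)=a,b
    t=np.linalg.lstsq(np.c_[d,-e],p-o,rcond=None)[0]
    A,B=o+t[0]*d,p+t[1]*e; return (A+B)/2,np.linalg.norm(A-B)
def pix(n,info,p):
    P=np.array(info["pose"]); c=P[:3,:3].T@(np.array(p)-P[:3,3]); q=np.array([c[0],-c[1],-c[2]])
    f=200/np.tan(np.radians(info["vertical_fov"])/2)
    if n=="wrist":
        r=np.hypot(q[0],q[1]); k=np.arctan2(r,q[2])/max(r,1e-9)*q[:2]
    else: k=q[:2]/q[2]
    return f*k+[info["cx"],info["cy"]]
E
python3 - <<'E'
from h import *
np.set_printoptions(precision=4,suppress=True)
for nm,t,s in [("A",(236.8,208.7),(288.7,274.2)),("B",(418.8,217.3),(392.5,169.8))]:
    print(nm,*tri(ray("top",*t),ray("scene",*s)), plane("top",*t,.071),plane("top",*t,.062))
# foot centre, ports (top)
print("A foot",plane("top",205+217/6,185+167/6,.004),"ports",plane("top",247,196.7,.016),plane("top",234.5,226.7,.016))
for nm,o,a,b in [("A",(205,185),(207,72),(152,190)),("B",(317,192),(568,122),(692,160))]:
    e=[plane("top",o[0]+p[0]/6,o[1]+p[1]/6,.1) for p in (a,b)]
    d=e[1]-e[0]; print(nm,e,np.linalg.norm(d),np.degrees(np.arctan2(d[1],d[0])))
print(np.round(plane("scene",255+257/6,258+245/6,.016),4))
E
```

```text
A [0.4482 0.1092 0.068 ] 0.0021764993010835684 [0.4488 0.1093 0.071 ] [0.4501 0.1106 0.062 ]
B [ 0.433  -0.291   0.0568] 0.0001074488894760114 [ 0.431  -0.2877  0.071 ] [ 0.4322 -0.2898  0.062 ]
A foot [0.4493 0.1091 0.004 ] ports [0.485  0.0951 0.016 ] [0.4157 0.1216 0.016 ]
A [array([0.4695, 0.0999, 0.1   ]), array([0.4274, 0.118 , 0.1   ])] 0.04576793925837997 156.80034159445754
B [array([ 0.4378, -0.2661,  0.1   ]), array([ 0.4243, -0.31  ,  0.1   ])] 0.045900517930159285 -107.09656040465964
[0.415  0.1224 0.016 ]
```

Disc A at (0.449, 0.109) comes out at z ≈ 0.068 and disc B at 0.057. A's bar also lines up with its ports. So A is the sprung cap, with its bar heading about -23°. I'll start moving towards it, well clear of B.

>>> {"op": "step_arm", "data": {
  "targets": "1 0.04 0.08 0 0 0 0.15; 1 0.08 0.16 0 0 0 0.3; 1 0.12 0.23 0 0 0 0.45; 1 0.15 0.31 0 0 0 0.6; 1 0.19 0.38 0 0 0 0.75; 1 0.23 0.46 0 0 0 0.9; 1 0.26 0.53 0 0 0 1; 1 0.29 0.6 0 0 0 1; 1 0.32 0.65 0 0 0 1; 1 0.32 0.65 0 0 0 1"
}}

```text
clock: 0.93
eef_pos: [0.3244, -0.1436, 0.2312]
tool_rot: [0.846, 0.533, 0.001, -0.001]
ft_force: [0.7, -1.0, 0.4]
grip_width: 0.0854
grasp_force: 0.0
```

Run:
```python
from h import *
import cv2
o=bot.get_obs(); print(o["clock"],o["eef_pos"].round(4) if hasattr(o["eef_pos"],"round") else o["eef_pos"],np.round(o["tool_rot"],4),np.round(o["joint_pos"],3))
print("arch end",tri(ray("top",303,160),ray("scene",293,203)),"bell",tri(ray("top",335,155),ray("scene",312,180)))
cv2.imwrite("pics/w1.png",bot.camera("wrist")[:,:,::-1])
```

```text
0.9333 [ 0.3244 -0.1436  0.2312] [ 8.459e-01  5.334e-01  9.000e-04 -5.000e-04] [-0.419 -0.05  -0.321  1.299  0.002  1.598]
arch end (array([ 0.55394135, -0.03426382,  0.08467718]), np.float64(0.0020979347790490597)) bell (array([ 0.55735129, -0.10514924,  0.10148987]), np.float64(0.010278227400458487))
```

View pics/w1.png

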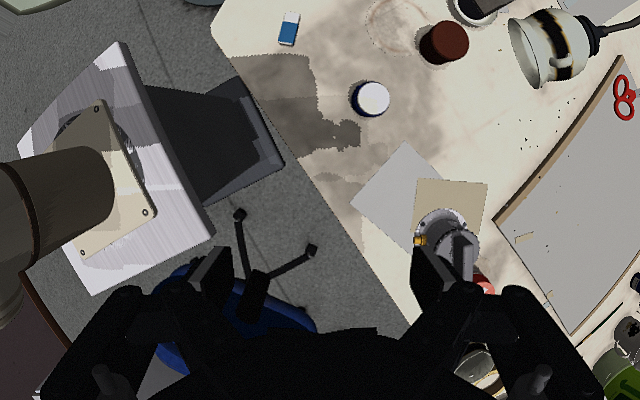

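The wrist view shows the locked cap B at about (450,240), between the base and the scene clutter, and well clear of the route. The lamp end is at (0.554, -0.034), which is 0.18 m from A. I'll carry on to above A.

>>> {"op": "step_arm", "data": {
  "targets": "1 0.04 0.07 0 0 0 0.15; 1 0.07 0.14 0 0 0 0.3; 1 0.11 0.21 0 0 0 0.45; 1 0.15 0.29 0 0 0 0.6; 1 0.18 0.36 0 0 0 0.75; 1 0.22 0.43 0 0 0 0.9; 1 0.25 0.505 0 0 0 1; 1 0.25 0.505 0 0 0 1"
}}

```text
clock: 1.65
eef_pos: [0.4505, 0.1093, 0.2305]
tool_rot: [0.578, 0.816, 0.001, -0.0]
ft_force: [0.3, 0.2, 0.4]
grip_width: 0.0855
grasp_force: 0.0
```

>>> {"op": "step_arm", "data": {
  "targets": "0.3 0 0 0 0 0 0.15; 0.3 0 0 0 0 0 0.3; 0.3 0 0 -0.03 0 0 0.45; 0.3 0 0 -0.06 0 0 0.6; 0.3 0 0 -0.09 0 0 0.75; 0.3 0 0 -0.1 0 0 0.9; 0.3 0 0 -0.1 0 0 1; 0.3 0 0 -0.1 0 0 1; 0.3 0 0 -0.1 0 0 1"
}}

```text
clock: 2.4
eef_pos: [0.4478, 0.1035, 0.1811]
tool_rot: [0.227, 0.974, -0.0, -0.0]
ft_force: [-0.3, 0.4, 0.2]
grip_width: 0.0552
grasp_force: 0.0
```

Run:
```python
from h import *
import cv2,json
o=bot.get_obs(); print(o["clock"],np.round(o["eef_pos"],4),np.round(o["tool_rot"],4),np.round(o["joint_pos"],3),o["grip_width"],np.round(o["ft_force"],2))
i=bot.camera_info("wrist"); im=bot.camera("wrist")[:,:,::-1]
json.dump({k:np.array(v).tolist() for k,v in i.items()},open("w2.json","w"))
print(i["vertical_fov"],np.round(i["pose"],3).tolist(),"TCP px",pix("wrist",i,o["eef_pos"]),"cap",pix("wrist",i,[.4493,.109,.102]))
cv2.imwrite("pics/w2.png",im)
```

```text
2.4 [0.4478 0.1035 0.1811] [ 2.269e-01  9.739e-01 -3.000e-04 -3.000e-04] [ 0.227  0.192 -0.192  1.188 -0.     0.685] 0.05517847998994946 [-0.29  0.38  0.16]
65.70646984690485 [[0.441, -0.865, -0.237, 0.388], [0.897, 0.425, 0.117, 0.133], [-0.001, -0.264, 0.964, 0.323], [0.0, 0.0, 0.0, 1.0]] TCP px [321.15216199 252.05573087] cap [328.82571271 205.68432536]
```

View pics/w2.png

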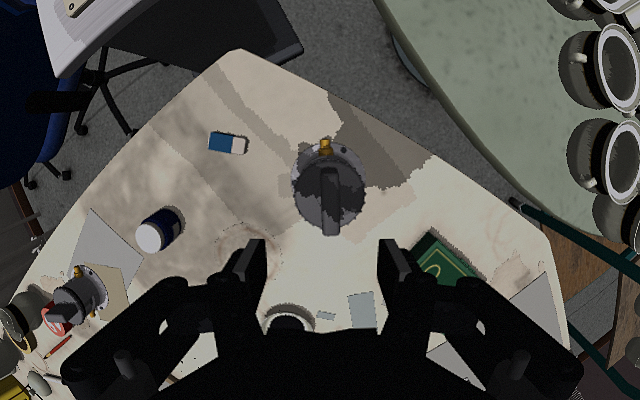

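The wrist view shows cap A at about (330,195), with its bar nearly vertical in the image from (330,168) to (331,236). That is parallel to the pads. I'll zoom in for sub-pixel measurement.

Run:
```python
import cv2
im=cv2.imread("pics/w2.png")[125:245,270:390]
cv2.imwrite("pics/w2c.png",cv2.convertScaleAbs(cv2.resize(im,(600,600),interpolation=cv2.INTER_CUBIC),alpha=1.6,beta=10))
```

```text
(no output)
```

View pics/w2c.png

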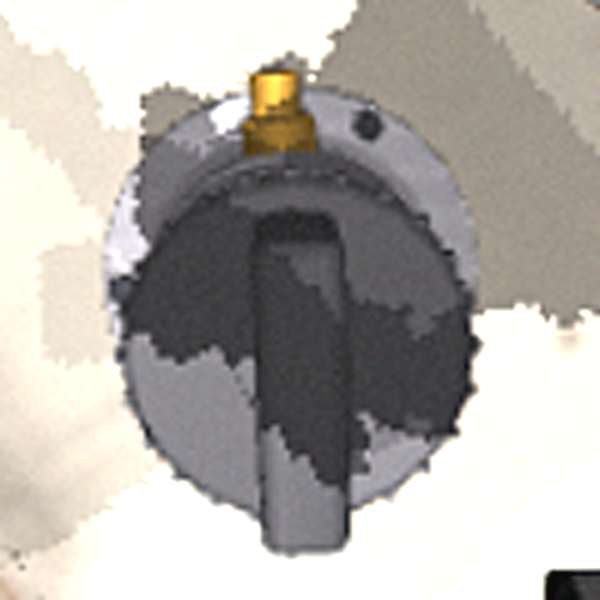

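Run:
```python
from h import *
import json
i=json.load(open("w2.json"))
np.set_printoptions(precision=4,suppress=True)
a=plane("wrist",329.8,174,.102,i);b=plane("wrist",331.2,234.6,.102,i);d=b-a
print(a,b,(a+b)/2,np.linalg.norm(d),np.degrees(np.arctan2(d[1],d[0])))
l=plane("wrist",294,191,.071,i);r=plane("wrist",365.4,191,.071,i);print("disc",(l+r)/2,np.linalg.norm(l-r))
g=plane("wrist",325.3,139.5,.016,i);print("port",g)
w1=plane("wrist",321.6+0,174,.102,i)
o=bot.get_obs();q=o["tool_rot"]
from scipy.spatial.transform import Rotation as R
print(o["eef_pos"],R.from_quat(q).as_matrix()[:,1], "yhead",np.degrees(np.arctan2(*R.from_quat(q).as_matrix()[[1,0],1])))
```

```text
[0.428  0.1201 0.102 ] [0.471  0.1006 0.102 ] [0.4495 0.1103 0.102 ] 0.04715267634520613 -24.46346333113361
disc [0.4466 0.112  0.071 ] 0.060156787885182465
port [0.4101 0.1263 0.016 ]
[0.448  0.1038 0.1814] [ 0.4416  0.8972 -0.0002] yhead 63.795866012280555
```

>>> {"op": "step_arm", "data": {
  "targets": "0.2 0.003 0.012 -0.04 0 0 0.045; 0.2 0.003 0.012 -0.08 0 0 0.045; 0.2 0.003 0.012 -0.12 0 0 0.045; 0.2 0.003 0.012 -0.15 0 0 0.045; 0.2 0.003 0.012 -0.17 0 0 0.045; 0.2 0.003 0.012 -0.19 0 0 0.045; 0.2 0.003 0.012 -0.2 0 0 0.045; 0.2 0.003 0.012 -0.209 0 0 0.045; 0.2 0.003 0.012 -0.209 0 0 0.045; 0.2 0.003 0.012 -0.209 0 0 0.045"
}}

```text
clock: 3.28
eef_pos: [0.4497, 0.1107, 0.0771]
tool_rot: [0.208, 0.978, 0.0, 0.0]
ft_force: [0.5, -0.5, -0.0]
grip_width: 0.0512
grasp_force: 0.0
```

Run:
```python
from h import *
import json,cv2
i=bot.camera_info("wrist"); im=bot.camera("wrist")[:,:,::-1]
o=bot.get_obs(); print(np.round(o["eef_pos"],4),np.round(o["ft_force"],2),np.round(o["tool_rot"],4))
json.dump({k:np.array(v).tolist() for k,v in i.items()},open("w3.json","w"))
cv2.imwrite("pics/w3.png",cv2.convertScaleAbs(cv2.resize(im[150:350,220:420],(600,600),interpolation=cv2.INTER_CUBIC),alpha=1.6,beta=10))
```

```text
[0.4499 0.1108 0.0774] [-0.48  0.07 -0.81] [2.078e-01 9.782e-01 2.000e-04 5.000e-04]
```

View pics/w3.png

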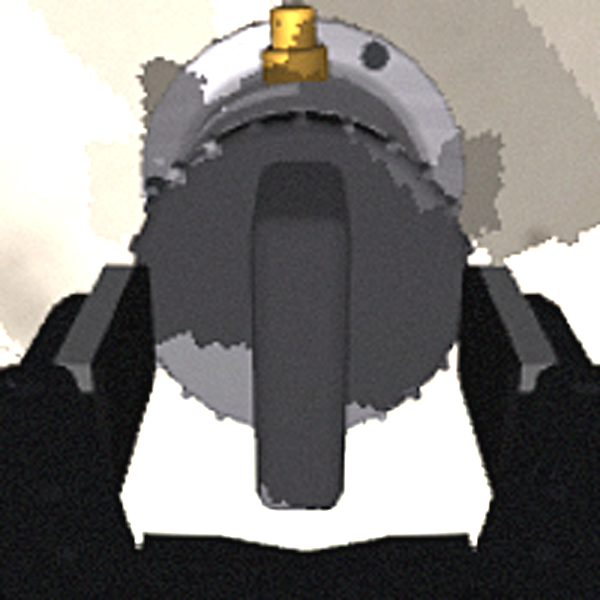

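The bar sits centred between the pads: crop x ≈ 302 against a pad midpoint of 306. The tips stand just over the disc, so I'll close on it.

>>> {"op": "step_arm", "data": {
  "targets": "-1 0 0 0 0 0 0; -1 0 0 0 0 0 0; -1 0 0 0 0 0 0; -1 0 0 0 0 0 0; -1 0 0 0 0 0 0; -1 0 0 0 0 0 0; -1 0 0 0 0 0 0; -1 0 0 0 0 0 0"
}}

```text
clock: 4.0
eef_pos: [0.4494, 0.1102, 0.0769]
tool_rot: [0.208, 0.978, -0.001, 0.0]
ft_force: [-0.8, -4.7, 3.3]
grip_width: 0.0129
grasp_force: 62.6
```

Run:
```python
from h import *
import json
i=json.load(open("w3.json"))
a=plane("wrist",220+302/3,150+217/3,.102,i);b=plane("wrist",220+300.5/3,150+508/3,.102,i)
print(a,b,(a+b)/2,np.degrees(np.arctan2(*(b-a)[[1,0]])))
o=bot.get_obs();print(np.round(o["eef_pos"],4),np.round(o["tool_rot"],4),np.round(o["ft_force"],2),np.round(o["ft_torque"],2),o["grip_width"],o["grasp_force"])
```

```text
[0.42694934 0.1205827  0.102     ] [0.47099102 0.10069604 0.102     ] [0.44897018 0.11063937 0.102     ] -24.301163987498022
[0.4494 0.1102 0.0769] [ 2.079e-01  9.782e-01 -6.000e-04  2.000e-04] [-0.76 -4.72  3.35] [-0.97  0.1  -0.02] 0.012901614083569242 62.57986664772034
```

>>> {"op": "step_arm", "data": {
  "targets": "-1 0 -0.001 -0.005 0 0 0; -1 0 -0.001 -0.01 0 0 0; -1 0 -0.001 -0.015 0 0 0; -1 0 -0.001 -0.02 0 0 0; -1 0 -0.001 -0.026 0 0 0; -1 0 -0.001 -0.026 0 0 0; -1 0 -0.001 -0.026 0 0 0"
}}

```text
clock: 4.58
eef_pos: [0.4495, 0.1101, 0.0671]
tool_rot: [0.208, 0.978, 0.0, 0.001]
ft_force: [-10.7, -6.2, 31.4]
grip_width: 0.013
grasp_force: 102.2
```

The push got 9.8 mm down against 31 N, which is stiffer than the spring should be. I'll check before turning anything.

Run:
```python
from h import *
import cv2
im=bot.camera("wrist")[:,:,::-1]; s=bot.camera("scene")[:,:,::-1]
o=bot.get_obs();print(o["clock"],np.round(o["eef_pos"],4),np.round(o["tool_rot"],4),np.round(o["ft_force"],2),np.round(o["ft_torque"],2),o["grip_width"],o["grasp_force"])
cv2.imwrite("pics/w4raw.png",im); cv2.imwrite("pics/s4raw.png",s)
w=cv2.resize(im[150:350,220:420],(400,400),interpolation=cv2.INTER_CUBIC)
c=cv2.resize(s[240:320,248:328],(400,400),interpolation=cv2.INTER_CUBIC)
cv2.imwrite("pics/c4.png",cv2.convertScaleAbs(np.hstack([w,c]),alpha=1.6,beta=10))
```

```text
4.6833 [0.4495 0.1102 0.0671] [2.075e-01 9.782e-01 2.000e-04 1.000e-03] [-10.28  -6.38  31.13] [-1.37  2.15  0.08] 0.012536109509155135 102.12741955881938
```

View pics/c4.png

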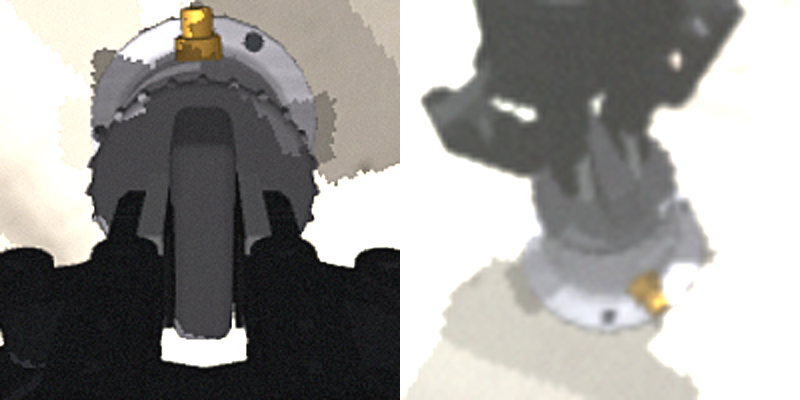

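In the wrist view the bar hasn't slipped, and its face is slightly smaller than before closing. That means the closing pads had already pressed the cap in 3 to 4 mm. So the total push is about 13.5 mm and the cap is at its bottom stop. I'll ease off by 1.5 mm and start the clockwise turn gently.

>>> {"op": "step_arm", "data": {
  "targets": "-1 0 0 0.003 0 0 0; -1 0 0 0.003 0 0 0; -1 0 0 0.003 0 0 -0.08; -1 0 0 0.003 0 0 -0.16; -1 0 0 0.003 0 0 -0.24; -1 0 0 0.003 0 0 -0.24"
}}

```text
clock: 5.18
eef_pos: [0.4495, 0.1102, 0.0669]
tool_rot: [0.298, 0.955, -0.0, 0.001]
ft_force: [-5.4, -5.7, 17.3]
grip_width: 0.0128
grasp_force: 100.9
```

Run:
```python
from h import *
o=bot.get_obs();q=o["tool_rot"];print(o["clock"],np.round(o["eef_pos"],4),"xhead",np.degrees(2*np.arctan2(q[1],q[0])),np.round(o["ft_force"],2),np.round(o["ft_torque"],2),o["grip_width"],o["grasp_force"])
```

```text
5.1833 [0.4495 0.1102 0.0669] xhead 145.3016650348171 [-5.44 -5.68 17.29] [-1.17  1.08  0.68] 0.012806653075270031 100.94015218986897
```

>>> {"op": "step_arm", "data": {
  "targets": "-1 0 0 0.002 0 0 0; -1 0 0 0.002 0 0 0; -1 0 0 0.002 0 0 0"
}}

```text
clock: 5.43
eef_pos: [0.4494, 0.1102, 0.0669]
tool_rot: [0.298, 0.955, -0.0, 0.0]
ft_force: [-3.2, -4.5, 9.9]
grip_width: 0.013
grasp_force: 98.5
```

Run:
```python
from h import *
import cv2
o=bot.get_obs();q=o["tool_rot"];print(o["clock"],np.round(o["eef_pos"],4),"xhead",np.degrees(2*np.arctan2(q[1],q[0])),np.round(o["ft_force"],2),np.round(o["ft_torque"],2),o["grip_width"],o["grasp_force"])
im=bot.camera("wrist")[:,:,::-1];cv2.imwrite("pics/w5raw.png",im)
w4=cv2.imread("pics/w4raw.png")
f=lambda a:cv2.convertScaleAbs(cv2.resize(a[150:350,220:420],(400,400),interpolation=cv2.INTER_CUBIC),alpha=1.6,beta=10)
cv2.imwrite("pics/c5.png",np.hstack([f(w4),f(im)]))
```

```text
5.4333 [0.4494 0.1102 0.0669] xhead 145.33447281711722 [-3.24 -4.51  9.94] [-0.96  0.59  0.59] 0.013037884293999845 98.50901503959903
```

View pics/c5.png

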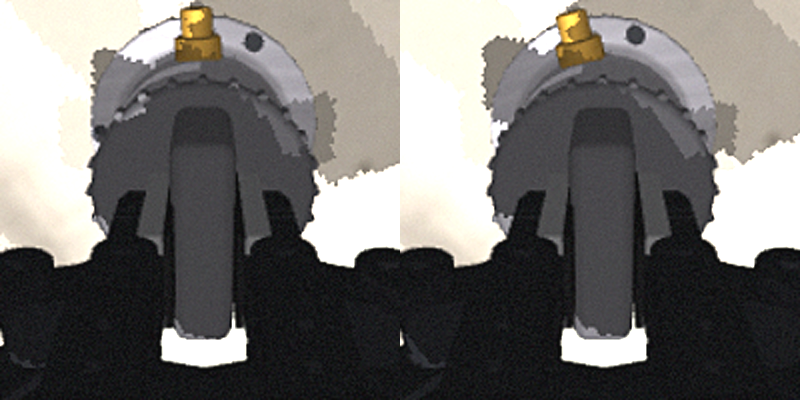

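In the wrist view the port and screw turned relative to the bar, and the bar stays square in the pads. The cap is turning with the gripper, so I'll continue.

>>> {"op": "step_arm", "data": {
  "targets": "-1 0 0 -0.001 0 0 -0.1; -1 0 0 -0.001 0 0 -0.2; -1 0 0 -0.001 0 0 -0.3; -1 0 0 -0.001 0 0 -0.4; -1 0 0 -0.001 0 0 -0.5; -1 0 0 -0.001 0 0 -0.6; -1 0 0 -0.001 0 0 -0.7; -1 0 0 -0.001 0 0 -0.8; -1 0 0 -0.001 0 0 -0.9; -1 0 0 -0.001 0 0 -0.9"
}}

```text
clock: 6.32
eef_pos: [0.4494, 0.11, 0.067]
tool_rot: [0.607, 0.795, -0.001, 0.001]
ft_force: [-4.2, -7.5, 15.2]
grip_width: 0.0125
grasp_force: 208.2
```

```bash
cat > st.py <<'E'
from h import *
o=bot.get_obs();q=o["tool_rot"];print(o["clock"],np.round(o["eef_pos"],4),"xhead",np.degrees(2*np.arctan2(q[1],q[0])),np.round(o["ft_force"],2),np.round(o["ft_torque"],2),o["grip_width"],o["grasp_force"])
E
python3 st.py
```

```text
6.3167 [0.4494 0.11   0.067 ] xhead 105.32007503899698 [-4.19 -7.51 15.15] [-1.72  0.83  3.95] 0.012497865152843374 208.20974458241835
```

Torque and grasp force have risen. I'll check numerically whether the bar is still square in the pads.

```bash
python3 - <<'E'
from h import *
import cv2
im=bot.camera("wrist")[:,:,::-1];cv2.imwrite("pics/w6raw.png",im)
w5=cv2.imread("pics/w5raw.png");w4=cv2.imread("pics/w4raw.png")
# white gap + bar edges on some rows: print gray rows around the bar
for nm,a in (("w4",w4),("w5",w5),("w6",im)):
    g=cv2.cvtColor(a,cv2.COLOR_BGR2GRAY)
    for r in (205,225,240,300,312):
        print(nm,r,g[r,296:350:2].tolist())
    hsv=cv2.cvtColor(a,cv2.COLOR_BGR2HSV);m=cv2.inRange(hsv,(15,120,50),(30,255,255))[130:300,230:400]
    ys,xs=np.nonzero(m);print("gold",xs.mean()+230,ys.mean()+130,len(xs))
E
python3 st.py
```

```text
w4 205 [35, 39, 37, 39, 38, 36, 36, 24, 22, 26, 25, 23, 26, 28, 24, 27, 27, 19, 28, 39, 39, 41, 39, 39, 40, 38, 45]
w4 225 [35, 41, 34, 35, 40, 28, 36, 36, 39, 36, 34, 36, 38, 36, 35, 36, 34, 38, 35, 32, 24, 39, 38, 39, 41, 38, 42]
w4 240 [40, 42, 41, 42, 38, 29, 37, 35, 38, 39, 38, 40, 38, 37, 38, 37, 34, 38, 36, 35, 30, 0, 41, 38, 41, 41, 41]
w4 300 [2, 0, 1, 8, 5, 5, 34, 31, 35, 35, 37, 38, 38, 37, 37, 36, 38, 35, 33, 36, 11, 4, 7, 7, 5, 8, 4]
w4 312 [7, 9, 3, 26, 0, 2, 74, 42, 37, 36, 37, 39, 35, 38, 36, 40, 40, 35, 36, 23, 216, 0, 8, 27, 7, 10, 3]
gold 318.53846153846155 167.94725274725275 455
w5 205 [36, 42, 39, 38, 38, 39, 39, 24, 23, 24, 25, 25, 23, 26, 28, 28, 28, 25, 26, 38, 43, 37, 40, 41, 40, 53, 62]
w5 225 [40, 39, 40, 43, 34, 34, 37, 34, 39, 40, 35, 39, 36, 34, 38, 37, 35, 36, 33, 34, 30, 39, 38, 39, 43, 39, 39]
w5 240 [40, 40, 44, 41, 27, 34, 38, 37, 40, 39, 40, 38, 40, 38, 42, 40, 38, 39, 35, 37, 28, 0, 44, 42, 40, 41, 39]
w5 300 [1, 5, 6, 11, 12, 5, 39, 34, 39, 39, 39, 36, 37, 38, 35, 39, 37, 41, 32, 37, 14, 7, 13, 4, 4, 5, 7]
w5 312 [9, 10, 4, 32, 0, 27, 72, 66, 34,
[... 165 characters left out ...]
 27, 27, 26, 27, 31, 29, 28, 26, 29, 50, 64, 65, 63, 61, 63, 63, 60]
w6 225 [40, 40, 39, 40, 44, 30, 38, 39, 41, 42, 40, 41, 42, 42, 45, 41, 41, 41, 42, 40, 31, 38, 45, 42, 40, 42, 41]
w6 240 [48, 46, 46, 44, 41, 32, 38, 40, 42, 42, 42, 44, 44, 43, 40, 42, 45, 41, 40, 39, 38, 4, 47, 44, 48, 45, 47]
w6 300 [10, 8, 6, 12, 11, 7, 42, 41, 40, 45, 39, 42, 39, 40, 44, 43, 43, 41, 39, 38, 19, 11, 10, 8, 9, 9, 3]
w6 312 [7, 10, 5, 37, 9, 19, 57, 78, 91, 94, 91, 92, 93, 93, 93, 89, 90, 90, 81, 71, 110, 0, 12, 15, 6, 11, 10]
gold 277.7695961995249 189.17814726840857 421
6.3667 [0.4494 0.1099 0.067 ] xhead 105.39929647262717 [-3.56 -8.35 15.31] [-1.75  0.99  4.07] 0.013063372007330366 210.0557501334697
```

Run:
```python
from h import *
import cv2
w3=cv2.resize(cv2.imread("pics/w3.png",0),(200,200),interpolation=cv2.INTER_AREA)
for nm,a in (("w3",w3),)+tuple((n,cv2.convertScaleAbs(cv2.imread(f"pics/{n}raw.png")[150:350,220:420],alpha=1.6,beta=10)) for n in("w4","w5","w6")):
    g=a if a.ndim==2 else cv2.cvtColor(a,cv2.COLOR_BGR2GRAY)
    p=np.median(g[:,94:108],axis=1).astype(int)
    print(nm,"col 45-80",p[45:80].tolist(),"160-185",p[160:185].tolist())
    for r in (85,100,150,160): print("  row",r,np.median(g[r-2:r+3,78:124],axis=0).astype(int).tolist())
```

```text
w3 col 45-80 [74, 72, 71, 71, 71, 72, 71, 72, 64, 48, 49, 50, 49, 49, 48, 50, 50, 50, 50, 50, 49, 50, 50, 50, 51, 50, 51, 56, 62, 64, 66, 70, 69, 69, 69] 160-185 [69, 68, 69, 69, 68, 69, 70, 68, 54, 103, 240, 255, 255, 255, 255, 255, 255, 255, 255, 255, 255, 255, 232, 81, 14]
  row 85 [70, 70, 69, 70, 67, 58, 53, 63, 65, 65, 65, 68, 71, 70, 70, 69, 71, 70, 69, 72, 72, 71, 71, 71, 69, 71, 70, 71, 70, 71, 72, 71, 69, 68, 68, 63, 63, 57, 53, 64, 72, 72, 70, 70, 70, 70]
  row 100 [70, 70, 71, 69, 69, 65, 47, 61, 64, 64, 66, 70, 70, 71, 70, 72, 70, 71, 72, 71, 69, 70, 71, 72, 72, 71, 70, 70, 70, 71, 71, 71, 69, 68, 65, 64, 61, 52, 59, 73, 71, 71, 72, 72, 72, 69]
  row 150 [255, 255, 255, 255, 255, 255, 240, 126, 44, 55, 64, 67, 69, 69, 69, 69, 71, 70, 69, 69, 69, 71, 68, 71, 69, 67, 70, 70, 67, 68, 69, 68, 66, 64, 63, 44, 48, 237, 255, 255, 255, 255, 255, 255, 255, 255]
  row 160 [255, 255, 255, 255, 255, 255, 248, 139, 44, 57, 67, 70, 68, 68, 69, 69, 69, 68, 67, 69, 71, 71, 68, 69, 71, 69, 70, 67, 67, 69, 70, 67, 67, 63, 59, 39, 100, 255, 255, 255, 255, 255, 255, 255, 255, 255]
w4 col 45
[... 2513 characters left out ...]
7, 78, 75, 80, 78, 81, 79, 75, 78, 79, 76, 72, 72, 72, 69, 56, 55, 79, 81, 80, 79, 77]
  row 100 [81, 83, 80, 84, 82, 67, 10, 28, 52, 68, 72, 73, 72, 73, 78, 80, 79, 78, 77, 77, 80, 76, 77, 78, 78, 78, 77, 77, 79, 76, 78, 77, 79, 76, 75, 74, 69, 74, 63, 53, 22, 13, 59, 81, 82, 86]
  row 150 [25, 22, 23, 17, 30, 31, 28, 25, 19, 28, 72, 70, 72, 74, 75, 78, 77, 76, 76, 79, 76, 75, 78, 77, 77, 74, 76, 78, 75, 77, 76, 78, 77, 75, 71, 74, 71, 71, 38, 15, 25, 26, 27, 23, 22, 24]
  row 160 [27, 25, 18, 14, 67, 46, 24, 20, 38, 120, 111, 126, 135, 141, 152, 161, 160, 158, 159, 158, 158, 159, 158, 158, 159, 152, 158, 157, 152, 155, 120, 123, 151, 150, 140, 131, 123, 88, 141, 77, 18, 23, 36, 69, 24, 18]
```

The bar hasn't moved in the pads, so the cap really is turning, but against a torque that grows with angle. I'll probe whether z is a true floor by easing up slightly.

>>> {"op": "step_arm", "data": {
  "targets": "-1 0 0 0.002 0 0 0; -1 0 0 0.003 0 0 0; -1 0 0 0.003 0 0 0"
}}

```text
clock: 6.62
eef_pos: [0.4494, 0.1099, 0.067]
tool_rot: [0.606, 0.796, -0.001, 0.001]
ft_force: [0.2, -7.2, 3.4]
grip_width: 0.0128
grasp_force: 207.0
```

```bash
python3 st.py; python3 -c "
from h import *
o=bot.get_obs();print(np.round(o['tau'],2),np.round(o['joint_pos'],3))"
```

```text
6.6167 [0.4494 0.1099 0.067 ] xhead 105.42635225227708 [ 0.2  -7.18  3.4 ] [-1.5   0.01  4.09] 0.0127707556894393 206.9510824070312
[ -0.78 -34.68  20.51  -0.73   2.09   4.09] [ 0.242  0.313 -0.361  0.897 -0.003  1.543]
```

>>> {"op": "step_arm", "data": {
  "targets": "-1 0 0 -0.002 0 0 0.04; -1 0 0 -0.002 0 0 0.04"
}}

```text
clock: 6.78
eef_pos: [0.4495, 0.1099, 0.067]
tool_rot: [0.594, 0.804, -0.001, 0.001]
ft_force: [-2.3, -7.0, 11.3]
grip_width: 0.0128
grasp_force: 204.8
```

```bash
python3 st.py
```

```text
6.7833 [0.4495 0.1099 0.067 ] xhead 107.05880717800369 [-2.25 -6.98 11.31] [-1.61  0.62  2.85] 0.0128238486041524 204.8421043669805
```

>>> {"op": "step_arm", "data": {
  "targets": "-1 0 0 0 0 0 0.1; -1 0 0 0 0 0 0.2; -1 0 0 0 0 0 0.2"
}}

```text
clock: 7.03
eef_pos: [0.4494, 0.11, 0.0669]
tool_rot: [0.531, 0.847, -0.0, 0.001]
ft_force: [-3.1, -5.1, 10.1]
grip_width: 0.0129
grasp_force: 182.5
```

```bash
python3 st.py
```

```text
7.0333 [0.4494 0.11   0.0669] xhead 115.82079756190129 [-3.09 -5.12 10.13] [-1.27  0.61  0.84] 0.012939473563437854 182.4728443985805
```

>>> {"op": "step_arm", "data": {
  "targets": "-1 0 0 0.001 0 0 0.08; -1 0 0 0.002 0 0 0.08; -1 0 0 0.003 0 0 0.08; -1 0 0 0.003 0 0 0.08"
}}

```text
clock: 7.37
eef_pos: [0.4494, 0.1099, 0.067]
tool_rot: [0.506, 0.862, -0.001, 0.0]
ft_force: [1.4, -4.0, -1.6]
grip_width: 0.0124
grasp_force: 167.3
```

```bash
python3 st.py
```

```text
7.3667 [0.4494 0.1099 0.067 ] xhead 119.17796080764214 [ 1.41 -4.02 -1.64] [-1.07 -0.24  0.63] 0.012362729258181555 167.30347241275012
```

>>> {"op": "step_arm", "data": {
  "targets": "-1 0 0 0.002 0 0 0; -1 0 0 0.002 0 0 0"
}}

```text
clock: 7.53
eef_pos: [0.4494, 0.1098, 0.067]
tool_rot: [0.506, 0.862, -0.001, 0.0]
ft_force: [3.3, -5.0, -9.2]
grip_width: 0.0128
grasp_force: 165.9
```

```bash
python3 st.py
```

```text
7.5333 [0.4494 0.1098 0.067 ] xhead 119.17285145107802 [ 3.26 -4.97 -9.19] [-0.9  -0.81  0.61] 0.012783296941384555 165.87860486470163
```

The cap stays at z = 0.067 both when pushed with 31 N and when pulled with 9 N, so something is binding. I'll use the last picture to see all sides.

Run:
```python
from h import *
import cv2
im={n:bot.camera(n)[:,:,::-1] for n in("scene","top","wrist")}
for n in im: cv2.imwrite(f"pics/{n}7raw.png",im[n])
R=lambda a,w,h:cv2.resize(a,(w,h),interpolation=cv2.INTER_CUBIC)
s=R(im["scene"][180:320,218:358],400,400)
w=R(im["wrist"][130:330,220:420],400,400)
t=R(im["top"][160:260,180:300],240,200); s2=R(im["scene"][60:340,140:560],300,200)
t2=R(cv2.imread("pics/scene0.png")[240:320,240:344],260,200)
cv2.imwrite("pics/c7.png",cv2.convertScaleAbs(np.vstack([np.hstack([s,w]),np.hstack([t,s2,t2])]),alpha=1.4,beta=10))
```

```text
(no output)
```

View pics/c7.png

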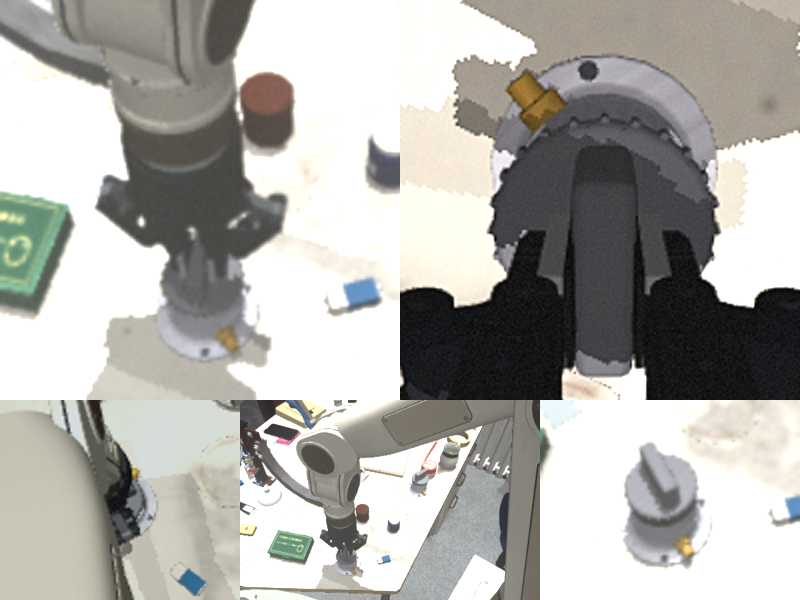

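Nothing outside touches the gripper, and the port has turned relative to the bar, so the cap really has rotated about 37° while staying down. I'll zero the vertical load and open the fingers to clear any binding, then see where the cap settles.

>>> {"op": "step_arm", "data": {
  "targets": "-1 0 0 -0.002 0 0 0; 0 0 0 -0.002 0 0 0; 0 0 0 -0.002 0 0 0; 0 0 0 -0.002 0 0 0; 0 0 0 -0.002 0 0 0; 0 0 0 -0.002 0 0 0"
}}

```text
clock: 8.18
eef_pos: [0.4494, 0.1098, 0.0669]
tool_rot: [0.507, 0.862, -0.001, 0.0]
ft_force: [1.5, -4.4, -2.9]
grip_width: 0.0158
grasp_force: 94.7
```

```bash
python3 st.py
python3 - <<'E'
from h import *
import cv2
im=bot.camera("wrist")[:,:,::-1];cv2.imwrite("pics/w8raw.png",im)
for n in("wrist7","w8"):
    g=cv2.cvtColor(cv2.convertScaleAbs(cv2.imread(f"pics/{n}raw.png")[130:350,220:420],alpha=1.6,beta=10),cv2.COLOR_BGR2GRAY)
    print(n,np.median(g[:,94:108],axis=1).astype(int).tolist()[50:200])
    for r in (90,105,120,150,165): print("  row",r,np.median(g[r-1:r+2,74:130],axis=0).astype(int).tolist())
E
```

```text
8.1833 [0.4494 0.1098 0.0669] xhead 119.09762562086902 [ 1.51 -4.37 -2.9 ] [-0.97 -0.37  0.18] 0.01576907807257758 94.65912717394531
wrist7 [97, 93, 94, 95, 93, 93, 92, 93, 93, 76, 67, 75, 82, 93, 102, 105, 109, 109, 110, 107, 90, 78, 73, 51, 51, 53, 53, 53, 55, 54, 54, 55, 55, 54, 54, 52, 54, 54, 54, 55, 57, 64, 66, 72, 73, 74, 72, 74, 75, 77, 77, 78, 75, 77, 77, 76, 77, 77, 76, 77, 74, 78, 76, 76, 78, 76, 75, 76, 76, 77, 77, 76, 75, 77, 77, 77, 76, 78, 76, 76, 76, 76, 76, 77, 77, 76, 75, 77, 76, 75, 77, 76, 76, 77, 78, 77, 75, 75, 76, 76, 76, 75, 77, 76, 76, 76, 76, 74, 76, 75, 75, 77, 75, 75, 75, 75, 75, 75, 73, 74, 74, 75, 75, 73, 75, 75, 73, 75, 75, 70, 125, 155, 155, 153, 152, 153, 146, 129, 202, 255, 255, 255, 254, 253, 253, 255, 254, 255, 254, 254]
  row 90 [78, 80, 73, 78, 78, 75, 75, 76, 72, 74, 76, 77, 59, 50, 53, 52, 55, 52, 60, 57, 58, 60, 57, 56, 61, 55, 59, 58, 53, 58, 59, 57, 56, 58, 60, 57, 55, 57, 58, 51, 56, 54, 48, 49, 76, 76, 76, 78, 77, 80, 77, 77, 77, 77, 77, 79]
  row 105 [77, 76, 73, 81, 79, 78, 75, 77, 75, 79, 77, 52, 56, 61, 69, 69, 76, 76, 71, 77, 75, 75, 
[... 1951 characters left out ...]
[86, 81, 79, 78, 84, 70, 41, 23, 23, 14, 13, 21, 51, 68, 73, 72, 74, 75, 77, 77, 76, 80, 75, 77, 79, 72, 77, 75, 78, 76, 75, 74, 76, 78, 78, 78, 79, 77, 75, 71, 70, 70, 69, 56, 16, 16, 17, 11, 12, 35, 88, 82, 79, 84, 82, 81]
  row 150 [17, 26, 22, 26, 23, 27, 28, 24, 21, 17, 17, 44, 51, 52, 69, 65, 73, 73, 78, 77, 74, 71, 77, 77, 75, 79, 76, 77, 77, 77, 75, 78, 74, 76, 71, 75, 76, 76, 72, 69, 69, 68, 61, 50, 46, 12, 15, 15, 20, 27, 25, 24, 19, 26, 22, 23]
  row 165 [24, 20, 23, 17, 26, 25, 28, 30, 20, 10, 159, 245, 243, 76, 56, 67, 73, 75, 75, 75, 76, 76, 72, 76, 75, 76, 75, 77, 72, 77, 75, 75, 74, 73, 76, 77, 74, 75, 72, 70, 69, 54, 77, 255, 255, 141, 10, 15, 28, 19, 30, 21, 18, 22, 32, 25]
```

>>> {"op": "step_arm", "data": {
  "targets": "0 0 0 0 0 0 0; 0 0 0 0 0 0 0; 0 0 0 0 0 0 0; 0 0 0 0 0 0 0"
}}

```text
clock: 8.57
eef_pos: [0.4494, 0.1099, 0.0669]
tool_rot: [0.507, 0.862, -0.001, 0.0]
ft_force: [1.0, -4.4, -2.0]
grip_width: 0.0156
grasp_force: 94.7
```

```bash
python3 st.py
python3 - <<'E'
from h import *
import cv2
im=bot.camera("wrist")[:,:,::-1];cv2.imwrite("pics/w9raw.png",im)
g=cv2.cvtColor(cv2.convertScaleAbs(im[130:350,220:420],alpha=1.6,beta=10),cv2.COLOR_BGR2GRAY)
p=np.median(g[:,94:108],axis=1).astype(int); print(p[65:98].tolist(),p[170:195].tolist())
for r in (90,105,120,150,165): print("  row",r,np.median(g[r-1:r+2,74:130],axis=0).astype(int).tolist())
E
```

```text
8.5667 [0.4494 0.1099 0.0669] xhead 119.09699585434892 [ 1.04 -4.42 -2.01] [-1.   -0.33  0.11] 0.015631786759154682 94.65985215269029
[106, 108, 111, 109, 107, 89, 78, 73, 50, 52, 54, 53, 52, 53, 54, 55, 54, 56, 55, 55, 54, 54, 56, 55, 54, 57, 63, 70, 71, 74, 74, 75, 75] [75, 74, 76, 75, 75, 72, 74, 75, 74, 122, 153, 154, 155, 155, 153, 154, 140, 126, 248, 255, 255, 254, 254, 252, 253]
  row 90 [77, 77, 77, 77, 77, 78, 78, 76, 78, 77, 77, 80, 57, 49, 54, 55, 56, 56, 62, 57, 58, 56, 59, 59, 60, 57, 58, 57, 61, 56, 52, 61, 54, 62, 61, 56, 56, 61, 50, 57, 53, 56, 53, 48, 80, 80, 77, 75, 75, 78, 78, 75, 74, 77, 76, 79]
  row 105 [75, 77, 74, 73, 77, 74, 78, 75, 62, 65, 66, 48, 58, 64, 70, 72, 72, 73, 77, 77, 74, 75, 77, 75, 78, 80, 74, 77, 74, 77, 78, 76, 77, 79, 77, 75, 76, 73, 76, 74, 72, 68, 65, 58, 55, 64, 64, 73, 78, 77, 76, 74, 77, 75, 75, 77]
  row 120 [82, 80, 80, 82, 85, 75, 40, 17, 20, 18, 12, 19, 51, 65, 72, 71, 70, 75, 77, 76, 77, 77, 77, 77, 79, 78, 77, 74, 78, 76, 74, 77, 76, 74, 75, 76, 77, 76, 76, 71, 70, 72, 68, 55, 16, 18, 19, 17, 12, 33, 91, 83, 83, 83, 78, 77]
  row 150 [24, 14, 25, 22, 26, 31, 32, 26, 18, 19, 13, 45, 53, 58, 69, 68, 68, 72, 78, 75, 75, 79, 72, 75, 76, 76, 74, 76, 75, 77, 74, 77, 76, 75, 73, 77, 79, 76, 77, 70, 68, 68, 58, 48, 43, 12, 13, 20, 26, 30, 28, 26, 24, 20, 20, 19]
  row 165 [18, 16, 20, 20, 24, 30, 24, 32, 16, 10, 161, 247, 242, 76, 58, 67, 74, 71, 73, 77, 76, 78, 73, 76, 76, 74, 74, 75, 74, 72, 76, 74, 76, 77, 73, 76, 76, 72, 72, 69, 67, 50, 79, 255, 255, 140, 10, 19, 27, 28, 24, 26, 21, 19, 20, 24]
```

The fingers stop at 15.6 mm with a steady 95 N reading, though the pads look clear of the bar. I'll command fully open.

>>> {"op": "step_arm", "data": {
  "targets": "1 0 0 0 0 0 0; 1 0 0 0 0 0 0; 1 0 0 0 0 0 0; 1 0 0 0 0 0 0"
}}

```text
clock: 8.95
eef_pos: [0.4494, 0.1099, 0.0669]
tool_rot: [0.507, 0.862, -0.001, 0.0]
ft_force: [1.9, -4.7, -2.2]
grip_width: 0.0157
grasp_force: 94.7
```

```bash
python3 st.py
```

```text
8.95 [0.4494 0.1099 0.0669] xhead 119.1000768271605 [ 1.88 -4.73 -2.16] [-1.   -0.31  0.14] 0.015720501756378586 94.65940155554563
```

>>> {"op": "step_arm", "data": {
  "targets": "1 0 0 0.002 0 0 0; 1 0 0 0.004 0 0 0; 1 0 0 0.006 0 0 0; 1 0 0 0.006 0 0 0"
}}

```text
clock: 9.28
eef_pos: [0.4493, 0.1099, 0.067]
tool_rot: [0.507, 0.862, -0.001, -0.0]
ft_force: [9.1, -2.6, -27.1]
grip_width: 0.0158
grasp_force: 91.4
```

```bash
python3 st.py
```

```text
9.2833 [0.4493 0.1099 0.067 ] xhead 119.09700343731934 [  9.05  -2.61 -27.08] [-0.58 -2.2   0.17] 0.015825799895622085 91.36367633007467
```

>>> {"op": "step_arm", "data": {
  "targets": "1 0 0 -0.006 0 0 0; 1 0 0 -0.006 0 0 -0.12; 1 0 0 -0.006 0 0 -0.12; 1 0 0 -0.006 0 0 -0.12"
}}

```text
clock: 9.62
eef_pos: [0.4495, 0.1099, 0.0671]
tool_rot: [0.546, 0.838, -0.001, 0.0]
ft_force: [1.5, -4.1, -2.0]
grip_width: 0.0169
grasp_force: 140.5
```

```bash
python3 st.py
python3 - <<'E'
from h import *
import cv2
im=bot.camera("wrist")[:,:,::-1];cv2.imwrite("pics/w10raw.png",im)
a=cv2.imread("pics/w9raw.png")
def info(a):
    g=cv2.cvtColor(a,cv2.COLOR_BGR2GRAY).astype(int)
    m=cv2.inRange(cv2.cvtColor(a,cv2.COLOR_BGR2HSV),(15,120,50),(30,255,255))[130:300,230:400]
    ys,xs=np.nonzero(m); return g,(xs.mean()+230,ys.mean()+130)
for n in ("w4","w9","w10"):
    g,au=info(cv2.imread(f"pics/{n}raw.png")); print(n,"gold",np.round(au,1))
    # bar left/right edges by darkest gradient
    for r in (225,240,255,270,285,300,310):
        p=np.median(g[r-1:r+2],axis=0); print("  ",r,p[290:350].astype(int).tolist()) if r in(240,270,300) else None
E
```

```text
9.6167 [0.4495 0.1099 0.0671] xhead 113.85585486079644 [ 1.49 -4.08 -1.96] [-1.1  -0.38  1.02] 0.01689738081539071 140.51894231321057
w4 gold [318.5 167.9]
   240 [38, 39, 37, 38, 39, 40, 40, 40, 39, 41, 41, 40, 41, 41, 34, 27, 29, 34, 32, 36, 36, 38, 38, 35, 39, 37, 38, 39, 39, 36, 38, 37, 37, 39, 37, 37, 37, 39, 36, 39, 38, 37, 37, 34, 32, 35, 30, 23, 0, 35, 41, 44, 38, 40, 41, 39, 41, 38, 41, 42]
   270 [6, 1, 9, 4, 7, 14, 39, 65, 65, 64, 50, 26, 2, 11, 12, 2, 5, 22, 35, 36, 34, 36, 37, 38, 39, 37, 38, 38, 38, 39, 37, 37, 40, 38, 39, 38, 36, 39, 39, 39, 39, 37, 35, 35, 32, 35, 22, 4, 4, 10, 8, 8, 29, 54, 62, 65, 64, 43, 17, 6]
   300 [6, 6, 5, 3, 8, 7, 3, 7, 5, 12, 2, 7, 5, 8, 10, 6, 5, 13, 36, 36, 33, 37, 36, 37, 35, 38, 38, 36, 38, 37, 38, 37, 37, 36, 37, 34, 38, 37, 36, 38, 35, 36, 33, 35, 35, 27, 11, 7, 5, 9, 11, 10, 7, 8, 5, 9, 8, 6, 4, 7]
w9 gold [286.8 180.1]
   240 [43, 41, 44, 46, 45, 45, 45, 45, 44, 48, 47, 31, 10, 3, 3, 12, 29, 35, 36, 37, 40, 40, 44, 41, 41, 42, 43, 43, 43, 42, 40, 42, 43, 42, 41, 43, 40, 43, 40, 42, 43, 42, 39, 40, 37, 37, 35, 31, 14, 9, 5, 10, 29, 47
[... 543 characters left out ...]
5, 45, 43, 43, 45, 44, 48, 21, 4, 20, 33, 37, 37, 38, 39, 42, 41, 42, 41, 42, 41, 41, 41, 41, 42, 42, 43, 42, 43, 42, 41, 42, 41, 40, 42, 39, 41, 40, 36, 36, 34, 27, 35, 43, 41, 46, 13, 4, 6, 2, 14, 48, 46, 45, 44, 43, 44]
   270 [40, 74, 69, 69, 70, 58, 1, 10, 8, 10, 6, 7, 7, 4, 2, 31, 36, 34, 38, 37, 39, 41, 40, 41, 38, 42, 41, 41, 43, 41, 40, 42, 41, 43, 44, 39, 44, 41, 41, 42, 41, 41, 42, 37, 38, 33, 30, 32, 34, 1, 2, 7, 9, 2, 12, 11, 8, 14, 52, 70]
   300 [4, 10, 9, 9, 8, 3, 6, 10, 11, 11, 6, 1, 14, 139, 150, 143, 141, 146, 156, 91, 44, 32, 36, 38, 38, 41, 41, 40, 41, 39, 41, 42, 38, 41, 42, 41, 40, 41, 40, 42, 39, 41, 43, 41, 39, 38, 37, 32, 27, 117, 232, 36, 6, 5, 12, 13, 7, 10, 5, 7]
```

The bar is now loose and yawed in the pads, so the fingertips rather than the bar are caught. I'll work the tool back the other way with a light upward pull and the fingers commanded open.

>>> {"op": "step_arm", "data": {
  "targets": "1 0 0 0 0 0 0.12; 1 0 0 0.002 0 0 0.2; 1 0 0 0.003 0 0 0.25; 1 0 0 0.003 0 0 0.25"
}}

```text
clock: 10.0
eef_pos: [0.4493, 0.1097, 0.0671]
tool_rot: [0.462, 0.887, -0.001, -0.0]
ft_force: [6.5, -8.2, -13.4]
grip_width: 0.0175
grasp_force: 87.0
```

```bash
python3 st.py;  python3 - <<'E'
from h import *
import cv2
im=bot.camera("wrist")[:,:,::-1];cv2.imwrite("pics/w11raw.png",im)
g=cv2.cvtColor(im,cv2.COLOR_BGR2GRAY).astype(int)
for r in (215,240,255,270,300): print("  ",r,np.median(g[r-1:r+2],axis=0)[284:356].astype(int).tolist())
E
```

```text
10.0 [0.4493 0.1097 0.0671] xhead 124.91256710539449 [  6.52  -8.17 -13.42] [-0.94 -0.76 -0.06] 0.017501555005461862 87.04390834946935
   215 [41, 40, 43, 41, 42, 42, 42, 41, 43, 42, 40, 41, 43, 40, 43, 41, 40, 41, 40, 43, 41, 41, 42, 42, 41, 41, 42, 43, 30, 24, 26, 26, 27, 26, 27, 27, 27, 29, 29, 27, 27, 26, 27, 29, 30, 27, 29, 26, 26, 27, 29, 29, 27, 28, 26, 27, 25, 29, 37, 43, 40, 42, 40, 42, 41, 43, 42, 40, 41, 46, 62, 61]
   240 [41, 41, 42, 41, 44, 43, 45, 43, 44, 45, 43, 44, 43, 46, 46, 36, 12, 4, 7, 8, 21, 40, 44, 42, 41, 37, 27, 34, 37, 39, 38, 42, 41, 42, 41, 44, 42, 42, 41, 42, 40, 42, 41, 41, 42, 42, 39, 42, 40, 40, 42, 42, 41, 40, 37, 38, 39, 33, 17, 4, 27, 46, 46, 44, 44, 44, 43, 43, 45, 43, 43, 40]
   255 [14, 32, 47, 46, 44, 44, 45, 44, 44, 45, 45, 45, 41, 22, 6, 8, 7, 7, 5, 6, 8, 41, 45, 38, 32, 30, 36, 38, 39, 40, 41, 41, 40, 41, 42, 42, 41, 42, 40, 41, 42, 39, 43, 39, 41, 41, 40, 41, 40, 41, 39, 40, 39, 37, 37, 30, 16, 3, 3, 6, 4, 3, 21, 36, 45, 44, 45, 44, 45, 43, 43, 42]
   270 [6, 6, 7, 3, 9, 24, 54, 69, 69, 71, 57, 28, 8, 10, 11, 6, 3, 3, 5, 0, 12, 91, 77, 35, 28, 37, 37, 39, 39, 40, 42, 42, 43, 40, 41, 41, 41, 40, 42, 43, 41, 42, 40, 41, 42, 40, 41, 42, 41, 40, 37, 37, 36, 33, 29, 9, 7, 1, 6, 7, 4, 13, 10, 8, 25, 50, 71, 69, 68, 56, 34, 11]
   300 [6, 5, 7, 12, 9, 5, 3, 5, 8, 9, 7, 9, 8, 12, 7, 5, 2, 4, 116, 127, 74, 23, 36, 37, 40, 39, 40, 41, 43, 40, 40, 42, 43, 39, 41, 39, 42, 41, 39, 41, 41, 38, 41, 39, 39, 39, 38, 34, 20, 61, 191, 206, 204, 203, 203, 205, 207, 129, 37, 0, 6, 10, 9, 10, 10, 9, 6, 6, 5, 6, 6, 8]
```

Each wiggle opens the fingers a little more, and the cap itself stays put. I'll keep working them free.

>>> {"op": "step_arm", "data": {
  "targets": "1 0 0 0.001 0 0 -0.12; 1 0 0 0.001 0 0 -0.2; 1 0 0 0.001 0 0 -0.1; 1 0 0 0.001 0 0 0; 1 0 0 0.001 0 0 0.1; 1 0 0 0.001 0 0 0; 1 0 0 0.001 0 0 -0.12; 1 0 0 0.001 0 0 -0.12"
}}

```text
clock: 10.72
eef_pos: [0.4494, 0.1098, 0.0688]
tool_rot: [0.503, 0.864, -0.001, 0.0]
ft_force: [2.5, -6.0, -3.4]
grip_width: 0.0191
grasp_force: 114.8
```

```bash
python3 st.py
```

```text
10.7167 [0.4494 0.1098 0.0688] xhead 119.54103411536346 [ 2.54 -6.04 -3.35] [-1.17 -0.47  0.88] 0.019051337720624197 114.81608709320426
```

>>> {"op": "step_arm", "data": {
  "targets": "1 0 0 0.003 0 0 0.12; 1 0 0 0.003 0 0 0.2; 1 0 0 0.004 0 0 0.1; 1 0 0 0.004 0 0 0; 1 0 0 0.005 0 0 -0.1; 1 0 0 0.005 0 0 0; 1 0 0 0.006 0 0 0.12; 1 0 0 0.006 0 0 0.05; 1 0 0 0.006 0 0 0.05"
}}

```text
clock: 11.47
eef_pos: [0.4493, 0.1104, 0.0695]
tool_rot: [0.486, 0.874, -0.001, -0.001]
ft_force: [7.6, -1.7, -24.3]
grip_width: 0.0194
grasp_force: 97.7
```

```bash
python3 st.py
```

```text
11.4667 [0.4493 0.1104 0.0695] xhead 121.82539715919282 [  7.56  -1.67 -24.29] [-0.43 -1.88  0.58] 0.019371811496047456 97.74488839495461
```

Run:
```python
from h import *
import cv2
im=bot.camera("wrist")[:,:,::-1];cv2.imwrite("pics/w12raw.png",im)
for n in("w9","w12"):
    g=cv2.cvtColor(cv2.imread(f"pics/{n}raw.png"),cv2.COLOR_BGR2GRAY).astype(int)
    p=np.median(g[:,316:326],axis=1).astype(int); print(n,"195-228",p[195:228].tolist(),"300-340",p[300:340].tolist())
    for r in (240,270,300): print("  ",r,np.median(g[r-1:r+2],axis=0)[284:356].astype(int).tolist())
```

```text
w9 195-228 [60, 61, 63, 62, 61, 51, 45, 39, 25, 25, 28, 27, 26, 26, 28, 28, 28, 29, 28, 28, 28, 27, 28, 28, 28, 30, 33, 37, 38, 41, 39, 40, 40] 300-340 [40, 39, 41, 41, 40, 39, 40, 40, 40, 48, 74, 89, 91, 90, 89, 89, 81, 72, 150, 177, 170, 170, 162, 155, 158, 170, 170, 168, 168, 165, 172, 187, 159, 63, 0, 5, 8, 6, 8, 7]
   240 [41, 42, 41, 41, 41, 43, 43, 41, 44, 46, 45, 45, 45, 45, 44, 48, 47, 31, 10, 3, 3, 12, 29, 35, 36, 37, 40, 40, 44, 41, 41, 42, 43, 43, 43, 42, 40, 42, 43, 42, 41, 43, 40, 43, 40, 42, 43, 42, 39, 40, 37, 37, 35, 31, 14, 9, 5, 10, 29, 47, 43, 44, 45, 45, 45, 43, 45, 46, 42, 44, 41, 42]
   270 [3, 7, 3, 8, 5, 5, 1, 14, 47, 66, 67, 69, 68, 35, 10, 11, 9, 8, 6, 5, 3, 2, 20, 32, 39, 36, 38, 39, 41, 44, 43, 41, 43, 43, 42, 40, 41, 43, 41, 41, 43, 41, 41, 42, 43, 40, 40, 41, 43, 39, 36, 39, 32, 25, 0, 2, 2, 6, 10, 12, 11, 5, 34, 62, 72, 69, 70, 53, 11, 9, 2, 8]
   300 [9, 11, 5, 7, 8, 10, 6, 6, 6, 8, 11, 9, 6, 9, 6, 14, 12, 10, 9, 0, 121, 162, 140, 39, 27, 35, 37, 38, 40, 41, 40, 42, 42, 39, 40, 41, 42, 42, 39, 39, 40, 40, 40, 40, 39, 40, 42, 40, 38, 36, 36, 27, 40, 17
[... 553 characters left out ...]
40, 41, 42, 42, 42, 44, 43, 41, 38, 39, 36, 35, 30, 34, 43, 43, 43, 29, 1, 8, 4, 2, 36, 48, 45, 44, 45, 43, 46, 45, 44, 44]
   270 [9, 7, 12, 39, 62, 72, 68, 73, 40, 18, 7, 14, 9, 6, 8, 7, 3, 2, 14, 45, 103, 89, 53, 27, 35, 39, 38, 41, 41, 42, 41, 39, 42, 43, 41, 41, 42, 42, 41, 43, 41, 41, 42, 42, 41, 42, 42, 41, 36, 38, 35, 32, 26, 33, 50, 109, 58, 20, 0, 2, 2, 6, 5, 9, 13, 11, 13, 38, 69, 71, 69, 70]
   300 [8, 7, 7, 7, 9, 3, 10, 7, 9, 6, 10, 12, 12, 13, 1, 18, 70, 154, 145, 144, 149, 156, 145, 76, 39, 35, 35, 38, 39, 41, 42, 42, 40, 41, 42, 41, 40, 41, 40, 40, 40, 41, 40, 40, 44, 41, 41, 39, 40, 37, 34, 10, 143, 193, 208, 203, 202, 206, 219, 147, 52, 0, 3, 12, 12, 11, 10, 7, 12, 8, 5, 7]
```

The bar looks about 4% smaller in the picture, so the gripper is rising while the cap stays down, and both pads are clear of the bar. I'll keep easing it off with small shakes along the bar.

>>> {"op": "step_arm", "data": {
  "targets": "1 0.002 -0.0035 0.001 0 0 -0.1; 1 -0.002 0.0035 0.002 0 0 0; 1 0.002 -0.0035 0.003 0 0 0.1; 1 -0.002 0.0035 0.004 0 0 0; 1 0.002 -0.0035 0.004 0 0 -0.1; 1 -0.002 0.0035 0.005 0 0 0; 1 0.002 -0.0035 0.005 0 0 0.1; 1 -0.002 0.0035 0.006 0 0 0; 1 0 0 0.006 0 0 0; 1 0 0 0.006 0 0 0"
}}

```text
clock: 12.35
eef_pos: [0.4492, 0.1105, 0.0726]
tool_rot: [0.487, 0.873, -0.0, -0.001]
ft_force: [7.0, -1.7, -21.0]
grip_width: 0.02
grasp_force: 65.5
```

```bash
python3 st.py
```

```text
12.35 [0.4492 0.1105 0.0726] xhead 121.70143643195578 [  6.96  -1.74 -21.03] [-0.19 -1.53 -0.52] 0.020022334678573988 65.54386730887927
```

Rising steadily, with the grasp force falling. I'll repeat.

>>> {"op": "step_arm", "data": {
  "targets": "1 0.002 -0.0035 0.002 0 0 -0.1; 1 -0.002 0.0035 0.004 0 0 0; 1 0.002 -0.0035 0.006 0 0 0.1; 1 -0.002 0.0035 0.008 0 0 0; 1 0.002 -0.0035 0.009 0 0 -0.1; 1 -0.002 0.0035 0.01 0 0 0; 1 0.002 -0.0035 0.011 0 0 0.1; 1 0 0 0.012 0 0 0; 1 0 0 0.012 0 0 0"
}}

```text
clock: 13.1
eef_pos: [0.4494, 0.1116, 0.0816]
tool_rot: [0.487, 0.874, 0.001, -0.001]
ft_force: [0.2, 0.3, -0.2]
grip_width: 0.0854
grasp_force: 0.0
```

```bash
python3 st.py
python3 - <<'E'
from h import *
import cv2
im=bot.camera("wrist")[:,:,::-1];cv2.imwrite("pics/w13raw.png",im)
g=cv2.cvtColor(im,cv2.COLOR_BGR2GRAY).astype(int)
p=np.median(g[:,316:326],axis=1).astype(int); print("195-228",p[190:228].tolist(),"300-340",p[290:340].tolist())
for r in (240,270,300): print("  ",r,np.median(g[r-1:r+2],axis=0)[276:364].astype(int).tolist())
E
```

```text
13.1 [0.4494 0.1116 0.0816] xhead 121.7634779389165 [ 0.22  0.33 -0.19] [ 0.04 -0.01 -0.01] 0.08542859825039803 0.0
195-228 [56, 57, 58, 59, 59, 51, 43, 38, 25, 24, 24, 25, 25, 25, 26, 26, 26, 26, 27, 27, 25, 27, 28, 29, 34, 37, 36, 37, 39, 38, 38, 38, 38, 39, 39, 38, 40, 38] 300-340 [73, 87, 87, 85, 85, 85, 85, 85, 85, 84, 85, 81, 73, 93, 192, 182, 178, 178, 176, 175, 174, 172, 174, 175, 175, 177, 177, 177, 178, 174, 186, 179, 179, 182, 187, 188, 186, 186, 186, 186, 182, 191, 148, 58, 0, 5, 5, 6, 5, 8]
   240 [96, 97, 95, 86, 85, 97, 97, 95, 95, 94, 96, 96, 97, 96, 94, 91, 76, 98, 95, 93, 98, 95, 75, 82, 50, 38, 40, 38, 41, 29, 29, 34, 34, 37, 38, 40, 40, 40, 38, 40, 39, 40, 39, 38, 38, 39, 38, 37, 39, 39, 41, 39, 40, 36, 36, 36, 35, 26, 33, 36, 40, 40, 38, 39, 39, 38, 38, 39, 40, 39, 40, 39, 39, 40, 41, 38, 41, 38, 40, 38, 38, 40, 39, 40, 38, 38, 40, 39]
   270 [162, 162, 162, 163, 162, 163, 168, 160, 107, 80, 77, 84, 86, 89, 89, 93, 91, 89, 90, 89, 91, 91, 91, 91, 91, 92, 88, 91, 91, 97, 63, 22, 32, 34, 36, 39, 39, 40, 39, 40, 41, 38, 41, 37, 38, 38, 40, 40, 40, 38, 39, 37, 40, 37, 37, 36, 32, 22, 67, 86, 93, 92, 91, 88, 88, 89, 91, 89, 91, 89, 89, 87, 88, 93, 90, 87, 79, 79, 71, 78, 79, 95, 203, 199, 196, 196, 195, 195]
   300 [136, 134, 132, 133, 134, 132, 133, 131, 133, 130, 131, 126, 127, 125, 127, 128, 130, 132, 133, 134, 134, 134, 132, 133, 133, 134, 134, 132, 133, 132, 132, 134, 114, 70, 73, 78, 85, 88, 87, 86, 86, 84, 83, 86, 85, 83, 85, 83, 84, 83, 82, 84, 85, 76, 68, 60, 112, 182, 200, 195, 192, 191, 194, 192, 193, 192, 193, 193, 193, 193, 194, 194, 194, 193, 195, 194, 197, 195, 195, 195, 195, 197, 194, 195, 195, 194, 195, 196]
```

Free: FT reads zero and the fingers are open. The tips had wedged against the disc. I'll measure the cap's present height and heading numerically.

```bash
cat > meas.py <<'E'
import json,sys,cv2
from h import *
def cap(i,c0,r0,c1,r1,L=.0483):
    from scipy.optimize import brentq
    f=lambda p:np.linalg.norm(plane("wrist",c0,r0,.102-p,i)-plane("wrist",c1,r1,.102-p,i))-L
    p=brentq(f,-.02,.04); a=plane("wrist",c0,r0,.102-p,i);b=plane("wrist",c1,r1,.102-p,i);d=b-a
    return "p",round(p,4),"mid",np.round((a+b)/2,4),"head",round(float(np.degrees(np.arctan2(d[1],d[0]))),1)
E
python3 - <<'E'
from meas import *
w3=json.load(open("w3.json")); print(cap(w3,320.6,222.3,320.2,318.6))
w2=json.load(open("w2.json")); print("w2",cap(w2,329.8,174,331.2,234.6))
i=bot.camera_info("wrist"); json.dump({k:np.array(v).tolist() for k,v in i.items()},open("w13.json","w"))
print(cap(i,318.8,213.3,319.8,303)); print(cap(i,318.8,213.3,319.8,302.5),cap(i,318.8,212.8,319.8,303))
print(bot.get_obs()["eef_pos"])
E
```

```text
('p', 0.001, 'mid', array([0.4493, 0.1105, 0.101 ]), 'head', -24.3)
w2 ('p', 0.0054, 'mid', array([0.451 , 0.1098, 0.0966]), 'head', -24.5)
('p', 0.0111, 'mid', array([0.4491, 0.1106, 0.0909]), 'head', -57.6)
('p', 0.012, 'mid', array([0.4492, 0.1104, 0.09  ]), 'head', -57.6) ('p', 0.0105, 'mid', array([0.4489, 0.111 , 0.0915]), 'head', -57.6)
[0.44936128 0.11129064 0.08158374]
```

The cap is held under its ledge, pressed in about 0.012 and turned about 0.6 rad, with its bar heading -57.6°. I'll regrip it about 8 mm above the disc and push less hard this time.

>>> {"op": "step_arm", "data": {
  "targets": "0 0 -0.003 -0.01 0 0 0.01; 0 0 -0.003 -0.02 0 0 0.01; 0 0 -0.003 -0.028 0 0 0.01; 0 0 -0.003 -0.028 0 0 0.01; -0.5 0 -0.003 -0.028 0 0 0.01; -0.5 0 -0.003 -0.028 0 0 0.01; -1 0 -0.003 -0.028 0 0 0.01; -1 0 -0.003 -0.028 0 0 0.01; -1 0 -0.003 -0.028 0 0 0.01; -1 0 -0.003 -0.028 0 0 0.01"
}}

```text
clock: 13.98
eef_pos: [0.4547, 0.1064, 0.0752]
tool_rot: [0.483, 0.876, 0.001, 0.008]
ft_force: [-10.8, -12.4, 50.0]
grip_width: 0.0128
grasp_force: 69.2
```

```bash
python3 st.py
```

```text
13.9833 [0.4547 0.1064 0.0752] xhead 122.22427484716721 [-10.83 -12.35  49.96] [-2.64  1.08  0.26] 0.012750182322621472 69.24936170631554
```

50 N and displaced 5 mm: something is wrong. I'll open and lift at once.

>>> {"op": "step_arm", "data": {
  "targets": "-1 0 0 0.01 0 0 0; 1 0 0 0.014 0 0 0; 1 0 0 0.016 0 0 0; 1 0 0 0.03 0 0 0; 1 0 0 0.05 0 0 0; 1 0 0 0.05 0 0 0"
}}

```text
clock: 14.48
eef_pos: [0.4502, 0.1094, 0.0937]
tool_rot: [0.482, 0.876, 0.001, 0.0]
ft_force: [1.0, 0.5, 0.5]
grip_width: 0.0723
grasp_force: 0.0
```

```bash
python3 st.py
python3 - <<'E'
from h import *
import cv2,json
i=bot.camera_info("wrist"); json.dump({k:np.array(v).tolist() for k,v in i.items()},open("w14.json","w"))
im=bot.camera("wrist")[:,:,::-1];cv2.imwrite("pics/w14raw.png",im)
g=cv2.cvtColor(im,cv2.COLOR_BGR2GRAY).astype(int)
print(pix("wrist",i,[.4493,.1102,.09]))
p=np.median(g[:,316:326],axis=1).astype(int); print("150-320",p[150:320].tolist())
for r in (215,230,245,260): print("  ",r,np.median(g[r-1:r+2],axis=0)[280:360].astype(int).tolist())
E
```

```text
14.4833 [0.4502 0.1094 0.0937] xhead 122.3181254361355 [0.96 0.48 0.55] [ 0.04 -0.03 -0.  ] 0.07234416119852222 0.0
[319.90759687 247.27249482]
150-320 [104, 96, 56, 103, 115, 108, 91, 79, 65, 61, 82, 105, 112, 112, 100, 89, 86, 87, 77, 55, 53, 50, 50, 50, 48, 48, 46, 42, 38, 42, 49, 53, 58, 59, 60, 60, 61, 62, 46, 31, 23, 28, 28, 26, 26, 27, 27, 27, 27, 27, 27, 29, 32, 36, 38, 38, 39, 39, 39, 39, 40, 39, 39, 41, 40, 39, 39, 40, 39, 40, 38, 40, 39, 40, 40, 41, 40, 40, 40, 39, 39, 40, 40, 39, 39, 39, 39, 39, 38, 39, 40, 39, 39, 39, 40, 40, 38, 40, 40, 38, 39, 40, 37, 39, 41, 39, 38, 39, 40, 40, 39, 39, 40, 40, 39, 39, 38, 39, 40, 39, 39, 38, 39, 51, 72, 89, 89, 88, 87, 87, 88, 86, 87, 88, 87, 85, 69, 107, 169, 191, 186, 185, 185, 182, 183, 182, 183, 181, 180, 179, 177, 178, 177, 178, 179, 180, 182, 184, 174, 179, 185, 183, 184, 187, 190, 188, 189, 190, 189, 189]
   215 [39, 39, 40, 39, 40, 39, 39, 40, 41, 40, 42, 40, 39, 39, 39, 39, 40, 41, 40, 38, 41, 39, 41, 40, 40, 39, 37, 30, 30, 37, 35, 36, 40, 40, 42, 39, 39, 40, 39, 40, 40, 39, 39, 42, 38, 40, 40, 40, 40, 41, 39, 37, 37, 30, 30
[... 412 characters left out ...]
, 40, 39, 41, 39, 40]
   245 [87, 96, 95, 94, 95, 93, 95, 95, 96, 94, 96, 93, 95, 94, 95, 97, 95, 94, 96, 96, 94, 95, 95, 93, 94, 96, 99, 73, 33, 30, 35, 37, 37, 39, 39, 40, 41, 39, 39, 40, 38, 40, 41, 39, 40, 40, 40, 40, 39, 38, 38, 35, 35, 25, 29, 63, 89, 101, 96, 87, 88, 61, 47, 91, 102, 83, 85, 91, 98, 95, 94, 89, 89, 89, 91, 98, 97, 90, 91, 96]
   260 [164, 165, 165, 168, 168, 170, 164, 155, 159, 172, 172, 129, 81, 89, 88, 91, 92, 92, 93, 93, 91, 94, 93, 94, 93, 92, 96, 84, 49, 28, 35, 37, 35, 39, 40, 40, 40, 40, 39, 38, 40, 41, 38, 40, 40, 39, 42, 39, 39, 37, 36, 36, 35, 19, 73, 91, 93, 92, 92, 92, 92, 91, 91, 91, 91, 90, 91, 90, 80, 81, 96, 166, 203, 201, 183, 183, 196, 200, 198, 197]
```

Run:
```python
from meas import *
i=json.load(open("w14.json")); print(cap(i,320.5,202.5,320.5,286.8)); print(cap(i,320.5,202,320.5,287))
# disc-based: predicted pixels of bar end points for p=0, .009,.012,.014 with heading -57.6
for n in("w13","w14"):
  j=json.load(open(n+".json"))
  for p in (0,.009,.012,.014):
    h=np.radians(-57.6);u=np.array([np.cos(h),np.sin(h),0])
    print(n,p,[np.round(pix("wrist",j,np.array([.4493,.1103,z-p])+s*.0242*u),1).tolist() for s,z in((-1,.071),(-1,.102),(1,.102))])
j=json.load(open("w3.json"));h=np.radians(-24.3);u=np.array([np.cos(h),np.sin(h),0])
print("w3",[np.round(pix("wrist",j,np.array([.4493,.1103,z])+s*.0242*u),1).tolist() for s,z in((-1,.071),(-1,.102),(1,.102))])
print(j["pose"][2],i["pose"][2])
```

```text
('p', 0.0136, 'mid', array([0.4499, 0.1098, 0.0884]), 'head', -57.7)
('p', 0.0124, 'mid', array([0.4496, 0.1103, 0.0896]), 'head', -57.7)
w13 0 [[319.1, 202.1], [318.6, 222.2], [319.8, 316.5]]
w13 0.009 [[319.2, 197.6], [318.7, 215.5], [319.8, 306.0]]
w13 0.012 [[319.2, 196.2], [318.8, 213.4], [319.8, 302.7]]
w13 0.014 [[319.2, 195.3], [318.8, 212.1], [319.9, 300.6]]
w14 0 [[320.0, 192.4], [319.8, 209.0], [320.1, 299.3]]
w14 0.009 [[320.0, 188.7], [319.9, 203.5], [320.1, 290.1]]
w14 0.012 [[320.1, 187.5], [319.9, 201.8], [320.1, 287.2]]
w14 0.014 [[320.1, 186.7], [319.9, 200.7], [320.1, 285.3]]
w3 [[320.5, 202.2], [320.2, 223.3], [319.8, 320.1]]
[0.0004570928037394604, -0.26524495104402546, 0.9641809513840341, 0.21927792991477524] [0.0022356604889175093, -0.2645637891534599, 0.9643655962812766, 0.23590520419722336]
```

The numbers agree that the cap rests under the ledge (p ≈ 0.012, heading -57.7°). The bad grips came from gripping too high, with the bar in only the outer half of the pads. I'll go deeper, with the tips about 2 mm over the disc (TCP z ≈ 0.061), and check before closing.

>>> {"op": "step_arm", "data": {
  "targets": "0.1 0 0 0 0 0 0; 0.1 0 0 0 0 0 0; 0.1 0 0 -0.02 0 0 0; 0.1 0 0 -0.04 0 0 0; 0.1 0 0 -0.055 0 0 0; 0.1 0 0 -0.055 0 0 0; 0.1 0 0 -0.055 0 0 0"
}}

```text
clock: 15.12
eef_pos: [0.4496, 0.109, 0.0708]
tool_rot: [0.482, 0.876, 0.001, 0.001]
ft_force: [-14.9, -3.0, 48.5]
grip_width: 0.0471
grasp_force: 24.6
```

```bash
python3 st.py
```

```text
15.1167 [0.4496 0.109  0.0708] xhead 122.30407230995134 [-14.86  -2.95  48.54] [-0.94  3.6   0.06] 0.04714334151486492 24.64474781532772
```

Blocked again at z = 0.071 with the fingers open. I'll back off, rise to a clear height and re-measure the cap from both cameras.

>>> {"op": "step_arm", "data": {
  "targets": "0.3 0 0 0.03 0 0 0; 0.3 0 0 0.09 0 0 0; 0.3 0 0 0.16 0 0 0; 0.3 0 0 0.23 0 0 0; 0.3 0 0 0.23 0 0 0; 0.3 0 0 0.23 0 0 0"
}}

```text
clock: 15.62
eef_pos: [0.4509, 0.1093, 0.182]
tool_rot: [0.483, 0.876, 0.002, 0.002]
ft_force: [-0.0, -0.3, -0.3]
grip_width: 0.0551
grasp_force: 0.0
```

```bash
python3 st.py
python3 - <<'E'
from h import *
import cv2,json
i=bot.camera_info("wrist"); json.dump({k:np.array(v).tolist() for k,v in i.items()},open("w15.json","w"))
im=bot.camera("wrist")[:,:,::-1];cv2.imwrite("pics/w15raw.png",im)
s=bot.camera("scene")[:,:,::-1];cv2.imwrite("pics/s15raw.png",s)
w2i=json.load(open("w2.json")); w2=cv2.imread("pics/w2.png")
for nm,a,j,z,hd in (("w2",w2,w2i,0,-24.3),("w15",im,i,.012,-57.7)):
    g=cv2.cvtColor(a,cv2.COLOR_BGR2GRAY).astype(int)
    ps=(0,) if nm=="w2" else (0,.009,.012)
    for p in ps:
        c=pix("wrist",j,[.4493,.1103,.071-p]); ang=np.linspace(0,2*np.pi,361)
        P=np.array([pix("wrist",j,[.4493+.0305*np.cos(t),.1103+.0305*np.sin(t),.071-p]) for t in ang])
        h=np.radians(hd);u=np.array([np.cos(h),np.sin(h),0]);b=[np.round(pix("wrist",j,np.array([.4493,.1103,zz-p])+k*.0242*u),1).tolist() for k,zz in((-1,.071),(-1,.102),(1,.102))]
        print(nm,p,"c",c.round(1),"x",P[:,0].min().round(1),P[:,0].max().round(1),"y",P[:,1].min().round(1),P[:,1].max().round(1),"bar",b)
    r=int(round(c[1])); cc=int(round(c[0]))
    print(" row",r,"from",cc-48,g[r-1:r+2].mean(0).astype(int)[cc-48:cc-26].tolist(),"right from",cc+26,g[r-1:r+2].mean(0).astype(int)[cc+26:cc+48].tolist())
    print(" col",cc,"from",r-45,np.median(g[:,cc-3:cc+4],axis=1).astype(int)[r-45:r+60].tolist())
E
```

```text
15.6167 [0.4509 0.1093 0.182 ] xhead 122.29265997430593 [-0.   -0.34 -0.28] [0.03 0.02 0.04] 0.05508305890882762 0.0
w2 0 c [329.4 194.6] x 293.2 365.4 y 158.6 228.6 bar [[328.6, 166.2], [329.5, 172.9], [331.2, 235.1]]
 row 195 from 281 [138, 140, 138, 139, 139, 141, 141, 139, 139, 142, 145, 134, 68, 40, 60, 80, 88, 84, 85, 86, 55, 36] right from 355 [31, 33, 32, 35, 32, 34, 33, 31, 24, 44, 92, 154, 167, 167, 164, 167, 166, 165, 165, 165, 167, 165]
 col 329 from 150 [62, 58, 59, 46, 44, 43, 40, 42, 38, 47, 38, 39, 48, 54, 54, 55, 48, 29, 20, 19, 22, 22, 21, 31, 40, 43, 44, 49, 47, 45, 43, 36, 34, 33, 33, 34, 34, 35, 33, 35, 34, 34, 34, 34, 34, 34, 33, 36, 33, 33, 32, 33, 33, 34, 34, 34, 34, 33, 34, 32, 31, 31, 34, 31, 33, 32, 66, 74, 79, 80, 80, 78, 78, 77, 78, 78, 79, 76, 76, 78, 77, 76, 78, 77, 64, 94, 153, 181, 175, 174, 174, 175, 174, 174, 174, 173, 174, 173, 174, 174, 174, 174, 174, 174, 173]
w15 0 c [319.4 194.2] x 283.4 355.4 y 158.3 228.1 bar [[319.4, 165.9], [319.3, 172.6], [319.4, 234.6]]
w15 0.009 c [319.4 191.7] x 284.6 354.3 y 156.9 224.6 bar [[319.4, 164.2], [319.3, 170.5], [319.4, 230.5]]
w15 0.012 c [319.4 190.8] x 284.9 353.9 y 156.5 223.5 bar [[319.4, 163.7], [319.3, 169.8], [319.4, 229.1]]
 row 191 from 271 [176, 177, 177, 177, 178, 179, 178, 178, 179, 178, 181, 180, 185, 163, 123, 80, 67, 98, 103, 103, 103, 102] right from 345 [121, 116, 107, 115, 114, 121, 124, 106, 79, 85, 149, 163, 166, 163, 161, 162, 160, 176, 187, 192, 190, 191]
 col 319 from 146 [48, 56, 86, 108, 109, 94, 85, 85, 59, 49, 49, 48, 43, 50, 60, 63, 64, 63, 55, 27, 26, 27, 28, 30, 38, 52, 54, 58, 60, 62, 59, 60, 60, 56, 46, 40, 41, 41, 42, 41, 42, 42, 41, 41, 41, 42, 41, 41, 43, 42, 39, 41, 42, 75, 99, 101, 101, 98, 99, 99, 99, 98, 96, 98, 98, 97, 98, 97, 98, 96, 97, 95, 96, 97, 96, 95, 94, 96, 96, 95, 94, 96, 83, 86, 127, 195, 201, 199, 198, 197, 197, 197, 196, 196, 195, 193, 192, 193, 191, 191, 190, 189, 189, 190, 190]
```

Run:
```python
import cv2,numpy as np
a=cv2.imread("pics/w2.png",0);b=cv2.imread("pics/w15raw.png",0)
for r in (235,240,250,260,270,280,290,300,310,320,330,340,360):
    o=[]
    for g in(a,b):
        m=g[r]<22; x=np.nonzero(m)[0]; L=x[x<320];R=x[x>320]
        o.append((L.max() if len(L) else 0,R.min() if len(R) else 0, L.min() if len(L) else 0, R.max() if len(R) else 0))
    print(r,o)
# tip outline: light pad front faces gray 50-70
A=(a[232:300,180:460]<75).astype(np.uint8)*255;B=(b[232:300,180:460]<75).astype(np.uint8)*255
d=cv2.absdiff(A,B);ys,xs=np.nonzero(cv2.erode(d,np.ones((3,3))));print(len(xs),(xs.min()+180,xs.max()+180,ys.min()+232,ys.max()+232) if len(xs) else "")
```

```text
235 [(np.int64(173), np.int64(425), np.int64(36), np.int64(629)), (np.int64(107), np.int64(424), np.int64(0), np.int64(573))]
240 [(np.int64(263), np.int64(380), np.int64(165), np.int64(629)), (np.int64(263), np.int64(380), np.int64(0), np.int64(552))]
250 [(np.int64(264), np.int64(379), np.int64(36), np.int64(632)), (np.int64(264), np.int64(379), np.int64(0), np.int64(549))]
260 [(np.int64(266), np.int64(378), np.int64(229), np.int64(633)), (np.int64(266), np.int64(378), np.int64(0), np.int64(414))]
270 [(np.int64(266), np.int64(377), np.int64(223), np.int64(639)), (np.int64(266), np.int64(377), np.int64(0), np.int64(639))]
280 [(np.int64(265), np.int64(378), np.int64(71), np.int64(639)), (np.int64(265), np.int64(379), np.int64(1), np.int64(635))]
290 [(np.int64(262), np.int64(381), np.int64(54), np.int64(617)), (np.int64(262), np.int64(382), np.int64(3), np.int64(631))]
300 [(np.int64(258), np.int64(385), np.int64(76), np.int64(616)), (np.int64(258), np.int64(385), np.int64(0), np.int64(636))]
310 [(np.int64(279), np.int64(388), np.int64(10), np.int64(615)), (np.int64(309), np.int64(388), np.int64(0), np.int64(630))]
320 [(np.int64(299), np.int64(387), np.int64(16), np.int64(616)), (np.int64(313), np.int64(350), np.int64(0), np.int64(606))]
330 [(np.int64(303), np.int64(343), np.int64(23), np.int64(614)), (np.int64(313), np.int64(345), np.int64(0), np.int64(617))]
340 [(np.int64(319), np.int64(321), np.int64(13), np.int64(611)), (np.int64(319), np.int64(321), np.int64(0), np.int64(610))]
360 [(np.int64(319), np.int64(321), np.int64(65), np.int64(607)), (np.int64(319), np.int64(321), np.int64(0), np.int64(595))]
1033 (np.int64(202), np.int64(459), np.int64(232), np.int64(285))
```

Run:
```python
from h import *
import json
from scipy.optimize import brentq
i=json.load(open("w15.json")); e=bot.get_obs()["eef_pos"]; print(e)
for r,a,b in ((240,263.5,379.5),(262,266,378),(275,266,377.5)):
    f=lambda z:np.linalg.norm(plane("wrist",a,r,z,i)-plane("wrist",b,r,z,i))-.0551
    z=brentq(f,.05,.28); m=(plane("wrist",a,r,z,i)+plane("wrist",b,r,z,i))/2; print(r,"z-TCP",z-e[2],"mid off",(m-e)[:2])
# obstruction height: where would contact points fall? pot foot, ports etc: top-view check
print("tool y",32.3)
```

```text
[0.44865417 0.10866754 0.17922554]
240 z-TCP 0.01062003157263569 mid off [-0.00262805  0.0091462 ]
262 z-TCP 0.009748426749623645 mid off [ 0.00410017 -0.00100405]
275 z-TCP 0.011761048672106728 mid off [ 0.00733012 -0.00635767]
tool y 32.3
```

Vision is consistent: p ≈ 0.011 to 0.012, and the gripper looks undamaged. The fingers are only free down to TCP z ≈ 0.075 here. So I'll take a shallow grip near z = 0.078 with a small push.

>>> {"op": "step_arm", "data": {
  "targets": "0 0 0 -0.07 0 0 0; 0 0 0 -0.14 0 0 0; 0 0 0 -0.19 0 0 0; 0 0 0 -0.206 0 0 0; 0 0 0 -0.206 0 0 0; 0 0 0 -0.206 0 0 0"
}}

```text
clock: 16.22
eef_pos: [0.4481, 0.1085, 0.076]
tool_rot: [0.483, 0.876, -0.001, -0.001]
ft_force: [0.9, 0.1, -0.8]
grip_width: 0.0423
grasp_force: 0.0
```

```bash
python3 st.py
```

```text
16.2167 [0.4481 0.1085 0.076 ] xhead 122.28951973749224 [ 0.87  0.12 -0.78] [ 0.01 -0.05  0.02] 0.04225707400089025 0.0
```

>>> {"op": "step_arm", "data": {
  "targets": "0 0.0024 0.003 0 0 0 0.01; -0.5 0.0024 0.003 0 0 0 0.01; -1 0.0024 0.003 0 0 0 0.01; -1 0.0024 0.003 0 0 0 0.01; -1 0.0024 0.003 0 0 0 0.01; -1 0.0024 0.003 0 0 0 0.01; -1 0.0024 0.003 0 0 0 0.01; -1 0.0024 0.003 0 0 0 0.01"
}}

```text
clock: 16.88
eef_pos: [0.4499, 0.1097, 0.0779]
tool_rot: [0.479, 0.878, -0.001, -0.0]
ft_force: [-3.7, -2.4, 5.2]
grip_width: 0.0119
grasp_force: 61.0
```

```bash
python3 st.py
```

```text
16.8833 [0.4499 0.1097 0.0779] xhead 122.71423427401649 [-3.69 -2.45  5.15] [-0.46  0.66 -0.02] 0.011871232603038805 61.005465388298035
```

A proper grip now: 61 N with 5 N axial. I'll press about 1 mm and turn clockwise.

>>> {"op": "step_arm", "data": {
  "targets": "-1 0 0 -0.002 0 0 0; -1 0 0 -0.003 0 0 0; -1 0 0 -0.003 0 0 -0.1; -1 0 0 -0.003 0 0 -0.2; -1 0 0 -0.003 0 0 -0.3; -1 0 0 -0.003 0 0 -0.3"
}}

```text
clock: 17.38
eef_pos: [0.4499, 0.1096, 0.0766]
tool_rot: [0.58, 0.814, -0.001, 0.0]
ft_force: [-4.2, -2.7, 8.2]
grip_width: 0.012
grasp_force: 61.3
```

```bash
python3 st.py
```

```text
17.3833 [0.4499 0.1096 0.0766] xhead 109.06441116103287 [-4.25 -2.74  8.23] [-0.56  0.82 -0.05] 0.012049413884381003 61.34096157152271
```

That worked cleanly: near-zero torque and 8.2 N spring force. I'll turn on towards the stop.

>>> {"op": "step_arm", "data": {
  "targets": "-1 0 0 0 0 0 -0.1; -1 0 0 0 0 0 -0.2; -1 0 0 0 0 0 -0.3; -1 0 0 0 0 0 -0.4; -1 0 0 0 0 0 -0.5; -1 0 0 0 0 0 -0.6; -1 0 0 0 0 0 -0.66; -1 0 0 0 0 0 -0.7; -1 0 0 0 0 0 -0.7"
}}

```text
clock: 18.13
eef_pos: [0.4497, 0.1095, 0.0765]
tool_rot: [0.779, 0.627, -0.001, 0.0]
ft_force: [-3.9, -1.9, 7.4]
grip_width: 0.0121
grasp_force: 61.3
```

```bash
python3 st.py
```

```text
18.1333 [0.4497 0.1095 0.0765] xhead 77.65496189152965 [-3.88 -1.92  7.39] [-0.6   0.86 -0.03] 0.012147620226417426 61.2984162569046
```

>>> {"op": "step_arm", "data": {
  "targets": "-1 0 0 0 0 0 -0.03; -1 0 0 0 0 0 -0.06; -1 0 0 0 0 0 -0.09; -1 0 0 0 0 0 -0.09"
}}

```text
clock: 18.47
eef_pos: [0.4497, 0.1095, 0.0765]
tool_rot: [0.8, 0.6, -0.001, 0.0]
ft_force: [-4.0, -3.1, 7.1]
grip_width: 0.0118
grasp_force: 61.5
```

```bash
python3 st.py
```

```text
18.4667 [0.4497 0.1095 0.0765] xhead 73.71302450758353 [-3.96 -3.1   7.06] [-0.7   0.91  0.55] 0.011832150573970829 61.48930549621582
```

The stop is reached at 0.55 N m. I'll relax the twist, let the cap rise into the notch, and open.

>>> {"op": "step_arm", "data": {
  "targets": "-1 0 0 0.002 0 0 0.012; -1 0 0 0.005 0 0 0.012; -1 0 0 0.007 0 0 0.012; -1 0 0 0.007 0 0 0.012; -1 0 0 0.007 0 0 0.012"
}}

```text
clock: 18.88
eef_pos: [0.4497, 0.1095, 0.08]
tool_rot: [0.797, 0.604, -0.001, 0.0]
ft_force: [-4.3, -3.4, 6.8]
grip_width: 0.0119
grasp_force: 61.3
```

```bash
python3 st.py
```

```text
18.8833 [0.4497 0.1095 0.08  ] xhead 74.27617847829092 [-4.3  -3.38  6.79] [-0.63  0.75  0.42] 0.011862867205760763 61.26783907413483
```

>>> {"op": "step_arm", "data": {
  "targets": "0 0 0 0 0 0 0; 0 0 0 0 0 0 0; 0 0 0 0 0 0 0; 0 0 0 0 0 0 0; 0 0 0 0 0 0 0"
}}

```text
clock: 19.3
eef_pos: [0.4508, 0.1104, 0.0793]
tool_rot: [0.797, 0.603, 0.0, 0.0]
ft_force: [0.5, -1.0, -0.5]
grip_width: 0.0426
grasp_force: 0.0
```

```bash
python3 st.py
```

```text
19.3 [0.4508 0.1104 0.0793] xhead 74.22353930837266 [ 0.45 -1.04 -0.5 ] [0.02 0.02 0.  ] 0.04255040432472688 0.0
```

Released cleanly. I'll lift away and check the height and heading of the cap.

>>> {"op": "step_arm", "data": {
  "targets": "0.3 0 0 0.04 0 0 0; 0.3 0 0 0.12 0 0 0; 0.3 0 0 0.2 0 0 0; 0.3 0 0 0.2 0 0 0; 0.3 0 0 0.2 0 0 0; 0.3 0 0 0.2 0 0 0"
}}

```text
clock: 19.8
eef_pos: [0.4506, 0.1103, 0.1792]
tool_rot: [0.797, 0.603, 0.0, 0.0]
ft_force: [-1.0, -0.3, -0.4]
grip_width: 0.0556
grasp_force: 0.0
```

```bash
python3 st.py
python3 - <<'E'
from h import *
import cv2
i=bot.camera_info("wrist"); im=bot.camera("wrist")[:,:,::-1];cv2.imwrite("pics/w16raw.png",im)
g=cv2.cvtColor(im,cv2.COLOR_BGR2GRAY).astype(int)
for hd in (-105.8,):
  for p in (0,.009,.012):
    h=np.radians(hd);u=np.array([np.cos(h),np.sin(h),0])
    P=np.array([pix("wrist",i,[.4493+.0305*np.cos(t),.1103+.0305*np.sin(t),.071-p]) for t in np.linspace(0,6.283,361)])
    print(p,P.min(0).round(1),P.max(0).round(1),[np.round(pix("wrist",i,np.array([.4493,.1103,z-p])+s*.0242*u),1).tolist() for s,z in((-1,.071),(-1,.102),(1,.102))])
c=pix("wrist",i,[.4493,.1103,.062]).round().astype(int);print(c)
print("col from",c[1]-45,np.median(g[:,c[0]-2:c[0]+4],axis=1).astype(int)[c[1]-45:c[1]+60].tolist())
r=c[1];print("rowL from",c[0]-48,g[r-1:r+2].mean(0).astype(int)[c[0]-48:c[0]-26].tolist(),"R from",c[0]+26,g[r-1:r+2].mean(0).astype(int)[c[0]+26:c[0]+48].tolist())
for r in(c[1]-12,c[1]+10,c[1]+30): print(r,g[r-1:r+2].mean(0).astype(int)[c[0]-20:c[0]+21].tolist())
E
```

```text
19.8 [0.4506 0.1103 0.1792] xhead 74.22555183988037 [-0.98 -0.29 -0.38] [-0.03  0.02  0.03] 0.055569123374898215 0.0
0 [283.  162.2] [355.6 232.3] [[319.2, 169.8], [318.9, 177.0], [319.0, 239.3]]
0.009 [284.2 160.6] [354.5 228.7] [[319.3, 168.0], [319.0, 174.7], [319.1, 235.0]]
0.012 [284.6 160.1] [354.1 227.5] [[319.3, 167.4], [319.1, 174.0], [319.1, 233.6]]
[319 196]
col from 151 [117, 120, 104, 93, 91, 74, 57, 88, 52, 54, 52, 45, 57, 63, 63, 64, 60, 44, 25, 24, 29, 28, 28, 36, 49, 52, 56, 58, 59, 59, 59, 60, 59, 59, 60, 58, 38, 42, 40, 41, 42, 40, 41, 42, 41, 41, 41, 41, 40, 40, 39, 39, 48, 101, 88, 92, 98, 99, 97, 98, 98, 97, 98, 98, 97, 98, 97, 97, 96, 96, 97, 97, 97, 95, 96, 95, 96, 95, 94, 94, 95, 95, 85, 82, 129, 179, 173, 170, 168, 167, 167, 168, 167, 166, 166, 165, 165, 163, 160, 159, 156, 154, 151, 149, 148]
rowL from 271 [162, 162, 159, 159, 161, 160, 165, 164, 170, 179, 177, 165, 161, 156, 131, 92, 76, 98, 101, 102, 102, 99] R from 345 [102, 102, 101, 103, 101, 103, 112, 114, 103, 79, 119, 163, 176, 177, 178, 181, 192, 184, 181, 181, 181, 178]
184 [58, 62, 59, 60, 58, 59, 62, 59, 59, 59, 59, 51, 37, 44, 51, 57, 58, 58, 59, 59, 59, 59, 60, 58, 61, 62, 60, 54, 48, 24, 92, 121, 114, 105, 103, 107, 105, 102, 104, 116, 115]
206 [100, 100, 100, 99, 98, 98, 99, 100, 99, 101, 99, 80, 33, 53, 71, 81, 92, 69, 68, 71, 87, 101, 100, 99, 99, 98, 99, 95, 78, 64, 68, 88, 103, 101, 102, 100, 102, 101, 99, 101, 101]
226 [176, 175, 176, 179, 173, 153, 161, 169, 164, 145, 125, 106, 110, 64, 47, 74, 84, 97, 97, 95, 96, 95, 96, 95, 97, 94, 95, 95, 81, 75, 58, 74, 107, 111, 147, 154, 168, 181, 179, 172, 176]
```

The bar edges at rows 168, 174 and 235 match p = 0.009 (predicted 168.0, 174.7 and 235.0). The heading is about -106°, a full turn to the stop. The cap is locked and the robot is clear, so I'm handing in.

```bash
python3 -c "
from workcell import bot
print(bot.job_done())"
```

```text
the job is handed in; nothing more can be done
None
```

The sprung cap is pushed in, turned clockwise to its stop and locked in the notch (push ≈ 0.009 m by wrist camera), and the arm never went near the other cap. Along the way the fingers jammed on the first grip, and two blocked descents pressed with about 50 N and 49 N, which could break the 40 N limit if any of that was on the gripper's body; handed in at about 20 s, no verdict shown.

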